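Load a lever casting into the leaf drill jig and snap the leaf shut

TASK

With the chip brush, sweep the three metal chips off the seat of the drill jig onto the bench, then lay the brush flat on the bench. Take the aluminium lever casting out of the wooden rest, set it down on the bench to change your grip, then lay it flat on the jig's seat with its big boss between the blue cheeks and let go. Last, swing the jig's hinged leaf over it and press the front end down until it snaps under the roller catch and is fully shut, leaving the plug gauge, elbow casting and deburring tool where they are.

Things in the scene. Friction and masses are not known exactly. Their poses are not given: they have to be found in the camera images.
- jig: fixed leaf drill jig: steel base 190 x 90 x 20 mm, long axis x, origin under its centre; its flat top is the seat. Two blue cheeks 12 mm thick, 30 mm high over the seat, at x +2 to +52 mm, 35 mm apart, form a channel along x with an end stop at x = +47.5 mm. Hinge lugs, 62 mm high in all, at x +68 to +90 mm
- jig_seat (a point): middle of the bare part of the seat (on its surface, 20 mm above the bench, jig x = -34 mm), where the chips lie; axes as the jig's. The bare part runs 34 mm either way along x and is open to both sides, 45 mm away at +y and -y
- jig_nest (a point): point on the seat (jig x = 0) where the casting's origin belongs, axes as the jig's. Loaded, the casting's +y points along this +x: big boss in the channel near the end stop, thin end out on the bare seat. No room for fingers at the boss there. Play: 2.5 mm to the end stop and to each cheek
- leaf (a joint): angle of the aluminium leaf, rad: 0 = fully shut and level, positive = open, 1.57 = upright. Its stiff hinge holds it where it is left. Unlatched it rests on the roller at about 0.09; pressing its front end with some 12 to 15 N snaps it under the roller to 0
- leaf_hinge (a point): middle of the leaf's hinge pin (along the jig's y), 49 mm above the bench. Turns with the leaf: -x points along the leaf to its front end, z out of its upper face, which is 5 mm from the pin's middle. Leaf 10 mm thick, 27 mm wide, 152 mm long from the pin; on the upper face two drill bushes 19 to 23 mm wide, 4.5 mm proud, 48 and 114 mm from the pin
- leaf_pad (a point): middle of the black rubber pad on the upper face of the leaf's front end, 131 mm from the hinge: press here. The end is 46 mm wide and 26 mm long; axes as leaf_hinge
- lever_casting: raw aluminium lever casting 30 x 91 x 21 mm, 60 g, flat; origin under its centre, length along y. Big boss at y = +30 mm: 25 mm diameter, 20 mm high, on a foot 30 mm wide, 9 mm thick (y +5 to +45). Thin end y -45 to +5: 20 mm wide, 9 mm thick, with a 17 mm boss, 13 mm high, at y = -36 mm
- lever_boss (a point): middle of the top of the casting's big boss (casting y = +30 mm, 20 mm up); axes as the casting's
- rest: fixed wooden rest 104 x 128 x 12 mm, origin under its centre, two slots along x at y = +31 and -31 mm. Rails 30 mm high over the board, 26 mm apart, flank each slot from x -2 to +50 mm, so the casting lying in one shows only its big boss, on the open front part (x < -2 mm); its origin lies at the rest's x = 0, 12 mm up
- chip_brush: flat chip brush 31 x 238 x 10 mm with a wooden handle, lying flat, origin under its centre, length along y. Stiff bristles y +41 to +119 mm, 31 mm wide, 10 mm thick. Ferrule y +25 to +41 mm with parallel sides, 24 mm wide, 8 mm thick: hold it here, where it balances (y = +30). The neck tapers to 12 mm at y = -8; handle to y = -119 mm, 19 mm wide
- chip_1: loose metal chip (casting flash) about 16 x 12 x 5 mm, origin at its underside
- chip_2: as chip_1
- chip_3: as chip_1
- deburr_tool: bystander: deburring tool with yellow handle, 20 x 153 x 17 mm, in the other slot of the rest, its handle towards the rest's -x; origin under its centre, length along y
- plug_gauge: bystander: plug gauge 25 x 90 x 25 mm, lying, length along y
- elbow_casting: bystander: aluminium elbow casting 65 x 74 x 50 mm
- jig_catch (a point): middle of the catch's sprung steel roller (8 mm diameter, along y), 35 mm above the seat; behind it a blue post 34 mm wide, 66 mm high above the bench, at jig x -94 to -83 mm

How it is judged:
By the outcome, as a careful person would: the job done as asked, in the order asked, and still so for the second after the job is handed in, with the robot touching nothing.
It also fails if it takes over 70 s, if anything falls off the work surface, if the arm or the gripper's body presses on something with over 40 N, if the wrist force passes 120 N, or if a joint passes its speed limit or range.

ROBOT

A 6-joint arm with a two-finger parallel gripper is mounted at the origin on the work surface; the furniture and walls round the work are solid. World frame = base frame: x ahead of the robot, y to its left, z up, the work surface at z = 0. Lengths are in m, angles in degrees, forces in N, time in s.
With the tool pointing down it reaches from about 0.4 to 0.825 m from the base axis. Payload 7 kg.
Tool frame: the origin (TCP) lies midway between the tips of the shut fingers; the grasp point (between the pads) lies 19 mm behind it; z points along the fingers, y is the line along which they close (so a half turn about z gives the same grasp; the last joint's range is limited). The gripper opens to 88 mm and grips with 3 to 60 N. Pads are 19 mm wide; open, the fingers measure 130 mm over their backs; the gripper's body (78 mm by 193 mm) begins 47 mm behind the grasp point.
Start: joints at [-60.556, 20.546, 0.682, 0, -70.136, -16.507], TCP at [0.151, -0.658, 0.193] pointing down, gripper open.
Joint ranges: [-176.03, 176.03], [-82.01, 121.73], [-58.28, 71.71], [-173.87, 95.51], [-174.79, -0.11], [-173.66, 173.66]. Speed limits (degrees/s): [136.94, 136.94, 172.46, 180, 180, 180].

INTERFACE

Orientations are given as [roll, pitch, yaw] about the fixed x, y, z axes, in that order (R = Rz(yaw) Ry(pitch) Rx(roll)).
In Python, from plant import get_state, optics, order gives the robot as it stands. The module is installed in compiled form; this text tells all that it offers.
- The arm moves only by the tool send_rows, never from a script. Its argument "moves" is a list of rows, each an object with "slide": the shift along the tool's x, y, z as a fraction of full scale, a list of three; "turn": the turn about the tool's z as a fraction of full scale; "gripper": the opening, from 0 (shut) to 1 (fully open). A call has exactly 5 rows; each row is the pose to reach, as a shift and turn from the pose commanded when the call began, along the tool's axes at that moment; what a row does not reach only later rows make up. Full scale, the value 1, is 150 mm for a shift and 90 degrees for a turn. A row lasts 1/12 s, in which the tool goes at most 41.7 mm and 7.16 degrees, less where a joint would pass 70% of its speed; a pose out of reach is approached as far as the arm can. A call with a number of a shift or a turn outside -1 to 1 is refused whole. A call with a gripper value outside its range is refused whole. The fingers move at their own pace and stop on an object; "newtons" is the grip in N (left out, the last holds). Time passes only in rows, so rows that repeat a pose let the fingers close, or fill a call up. It gives the time, the measured TCP pose, the force, the opening and the grip force at its end, in the units of the state.
- get_state(): the state, without advancing time (a new reading comes with each control period).
- optics.capture(name): name is "scene" or "top"; returns a dict with "img" (480x640x3 uint8, red, green, blue), "intrinsics" (3x3 intrinsics, pixels), "origin" and "attitude" of the camera in the world. Camera axes: x right, y down, z forward; pixel columns grow to the right and rows downward; lengths in m; the calibration is good to about 2 mm. A picture is of the moment at which its call begins. There is no depth.
- order.close_job(): hands the job in; it is judged then, once.
Trained networks look in the newest picture that a camera, given by its name, has taken for a name from the list of things; names that differ only in an ending like _2 or _b are one class to them, and where a whole thing is asked for, a point or a joint stands for the part that bears it (a point fixed in the world has none). Each returns a list of dicts, best first, with "p" (0 to 1); they miss things now and then, are a little off and sometimes report something else, mostly with a low value. They report only what shows in the picture. A call takes as long as a camera call.
- optics.look_for(camera, name): "location" ([x, y, z] in m, in world coordinates, good to about 4 mm: the middle of the surface that is visible of it).
The state is a dict: "time_s": time; "joints": joint angles; "qd": joint speeds; "joint_torque": joint torques, N m; "tcp_pos": TCP position; "eef_rot": TCP orientation; "contact_force": force on the tool from outside, world axes, zero at the start; "moment": the same for the moment, N m; "gripper_width": finger opening in m; "gripper_force": force on a finger pad.
Only numpy, scipy, OpenCV 4.12 (cv2) and the standard library are available. Lean on these libraries where they do the work, as an engineer would, in place of code of your own. Each camera call takes 0.05 s, during which the arm holds its last target. There are 200 camera calls.

## Working session

There is one attempt and no reset: what is moved stays moved. The work goes in short steps, Python scripts to look and compute and a tool call to move; the robot and the scene stay as the last step left them, time stands still between calls to the robot, and variables do not carry over. Pictures are saved under pics/ and viewed, at most 10 in all, crops included, and the job is handed in when it is done.

Besides the shell and the picture viewer there is one more tool, called as name(argument=value, ...) on one line, values as JSON. send_rows: Moves the arm, as the interface text tells. Shift numbers are shares of 150 mm and turn numbers shares of 90 degrees, none past 1 either way. Its arguments: {"type":"object","properties":{"moves":{"type":"array"},"newtons":{"type":"number"}},"required":["moves"]}

```bash
mkdir -p pics
cat > h.py <<'E'
import numpy as np, cv2
from plant import get_state, optics, order
from scipy.spatial.transform import Rotation as Rn
def cap(n,f=None):
    c=optics.capture(n)
    if f: cv2.imwrite('pics/'+f,c['img'][:,:,::-1])
    return c
def att(c):
    a=np.array(c['attitude'])
    return a if a.shape==(3,3) else Rn.from_euler('xyz',a,degrees=True).as_matrix()
def back(c,u,v,z):
    d=att(c)@np.linalg.inv(np.array(c['intrinsics']))@np.array([u,v,1.]); o=np.array(c['origin'])
    return o+d*(z-o[2])/d[2]
def proj(c,p):
    q=np.array(c['intrinsics'])@att(c).T@(np.array(p)-np.array(c['origin'])); return q[:2]/q[2]
E
cat > a.py <<'E'
from h import *
s=get_state(); print({k:np.round(v,3) for k,v in s.items()})
for n in ['scene','top']:
    c=cap(n,n+'0.png'); print(n,c['origin'],np.round(c['attitude'],3),np.round(c['intrinsics'],1))
    for t in ['jig','jig_seat','leaf','leaf_pad','lever_casting','lever_boss','rest','chip_brush','chip_1','deburr_tool','plug_gauge','elbow_casting','jig_catch','jig_nest']:
        try:
            r=optics.look_for(n,t); print(t,[(np.round(x['location'],3).tolist(),round(x['p'],2),np.round(proj(c,x['location'])).tolist()) for x in r[:4]])
        except Exception as e: print(t,e)
E
python3 a.py
```

```text
{'time_s': np.float64(0.0), 'joints': array([-6.0557e+01,  2.0593e+01,  6.3400e-01, -2.1000e-02, -7.0135e+01,
       -1.6507e+01]), 'qd': array([ 0.063,  0.032,  0.008, -0.074, -0.03 ,  0.04 ]), 'joint_torque': array([ 1.0000e-03, -5.8272e+01,  2.9306e+01,  6.9970e+00,  7.0000e-03,
       -0.0000e+00]), 'tcp_pos': array([ 0.151, -0.657,  0.192]), 'eef_rot': array([ 1.79905e+02, -7.00000e-03, -1.67071e+02]), 'contact_force': array([0.317, 0.251, 0.233]), 'moment': array([0.021, 0.022, 0.012]), 'gripper_force': np.float64(0.0), 'gripper_width': np.float64(0.088)}
scene [0.01411173 0.68522774 0.7188959 ] [-124.81     0.397 -149.237] [[461.2   0.  315.9]
 [  0.  461.2 247.3]
 [  0.    0.    1. ]]
jig [([0.582, -0.185, 0.026], 0.83, [302.0, 239.0])]
jig_seat [([0.584, -0.185, 0.027], 0.76, [301.0, 238.0])]
leaf [([0.636, -0.189, 0.132], 0.66, [284.0, 199.0])]
leaf_pad [([0.639, -0.192, 0.136], 0.75, [284.0, 197.0])]
lever_casting [([0.499, 0.211, 0.023], 0.7, [232.0, 345.0])]
lever_boss [([0.494, 0.202, 0.022], 0.58, [237.0, 344.0])]
rest [([0.517, 0.252, 0.01], 0.97, [213.0, 359.0])]
chi
[... 788 characters left out ...]
 0.16, [187.0, 314.0])]
lever_casting [([0.512, 0.203, 0.022], 0.7, [175.0, 241.0])]
lever_boss [([0.516, 0.2, 0.024], 0.77, [176.0, 239.0]), ([0.499, 0.264, 0.033], 0.67, [147.0, 246.0])]
rest [([0.523, 0.234, 0.01], 0.84, [164.0, 236.0])]
chip_brush [([0.537, -0.349, 0.007], 0.57, [410.0, 238.0]), ([0.517, 0.2, 0.024], 0.21, [176.0, 239.0])]
chip_1 [([0.534, -0.347, 0.008], 0.74, [410.0, 239.0])]
deburr_tool [([0.504, 0.262, 0.031], 0.86, [148.0, 243.0]), ([0.571, -0.192, 0.014], 0.61, [344.0, 221.0])]
plug_gauge [([0.624, -0.49, 0.025], 0.79, [473.0, 202.0])]
elbow_casting []
jig_catch [([0.573, -0.19, 0.023], 0.61, [344.0, 220.0])]
jig_nest [([0.571, -0.192, 0.017], 0.6, [345.0, 222.0])]
```

Run:
```python
import cv2
a=cv2.imread('pics/top0.png');b=cv2.imread('pics/scene0.png')
cv2.imwrite('pics/t1.png',cv2.resize(a[140:340,300:500],(600,600),interpolation=cv2.INTER_CUBIC))
cv2.imwrite('pics/t2.png',cv2.resize(a[180:340,110:270],(600,600),interpolation=cv2.INTER_CUBIC))
cv2.imwrite('pics/s1.png',cv2.resize(b[150:420,150:450],(800,600)[:1]+(720,) if 0 else (666,600),interpolation=cv2.INTER_CUBIC))
```

```text
(no output)
```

View pics/t1.png

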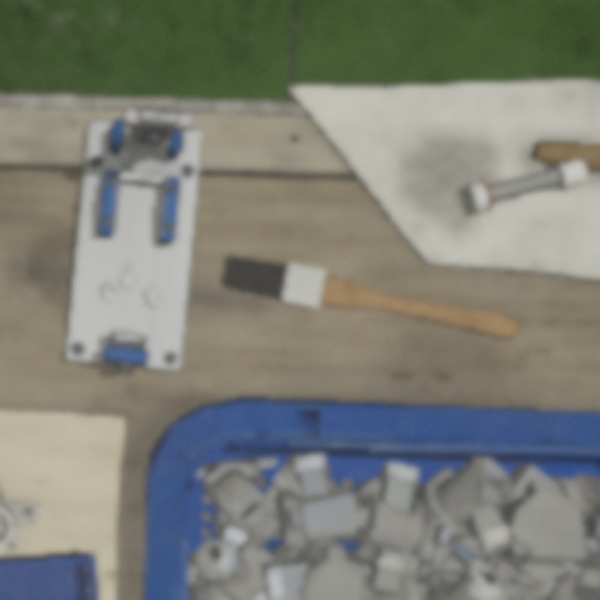

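View pics/t2.png

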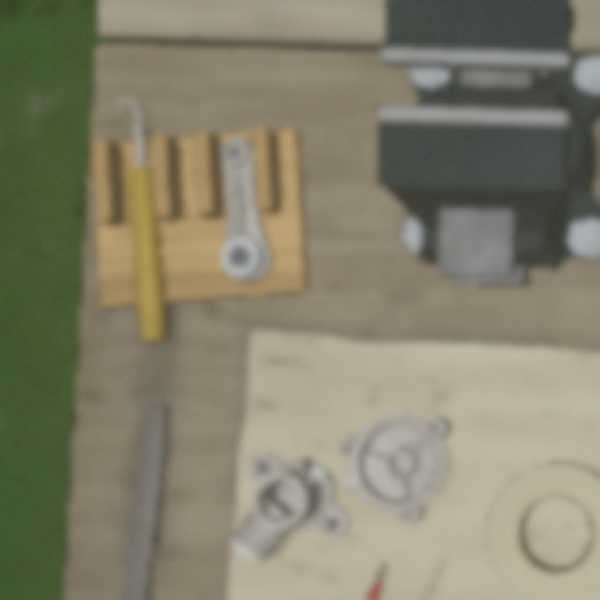

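View pics/s1.png

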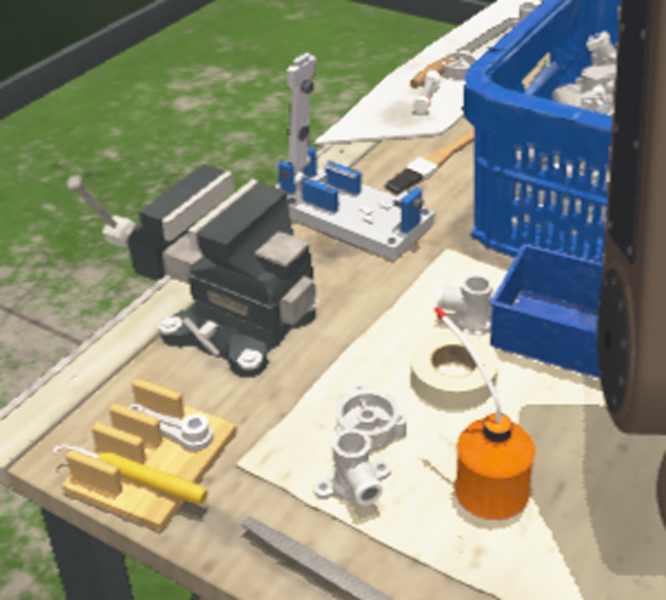

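The pictures show the jig with its hinge towards +x (top crop ~(145,145)), three chips at about (105,290), (125,270) and (150,297), and the brush running from (224,272) to (517,327). The blue crate is close to the brush. In the rest, the casting's boss is at (239,257) and its thin end points towards +x. The leaf is open and near upright.

```bash
cat > m.py <<'E'
from h import *
T=cap('top');S=cap('scene')
t1=lambda u,v:(300+u/3,140+v/3); t2=lambda u,v:(110+u/3.75,180+v/3.75); s1=lambda u,v:(150+u*.45045,150+v*.45)
def P(n,f,u,v,z): print(n,np.round(back(T if f!=s1 else S,*f(u,v),z),4)[:2])
for n,u,v in [('TL',90,122),('TR',202,129),('BR',183,369),('BL',66,359),('chipA',105,290),('chipB',125,270),('chipC',150,297)]: P('jig '+n,t1,u,v,.02)
for n,u,v in [('BR',384,257),('BLfront',434,217),('chip1',365,218),('chip2',383,213),('chip3',362,207)]: P('S jig '+n,s1,u,v,.02)
for n,u,v in [('brtip1',225,258),('brtip2',222,288),('fer1',287,263),('fer2',324,267),('fer3',318,307),('fer4',281,302),('end',517,327)]: P(n,t1,u,v,.009)
for n,u,v in [('boss',239,257)]: P(n,t2,u,v,.032)
P('thin',t2,237,152,.025)
for n,u,v in [('TL',93,137),('TR',297,128),('BR',304,290),('BL',101,305)]: P('rest '+n,t2,u,v,.012 if n[0]=='B' else .042)
P('S boss',s1,193,427,.032)
for z in (.1,.15,.2,.25): P('crate%.2f left'%z,t1,150,450,z);P('crate top',t1,230,400,z);P('S crateL',s1,472,75,z)
for z in (.19,.2): P('leaf end L',t1,138,112,z);P('leafendR',t1,175,118,z);P('S leaf',s1,302,60,z)
P('cheekL near',t1,104,237,.05);P('cheekR near',t1,165,243,.05)
E
python3 m.py
```

```text
jig TL [ 0.6662 -0.1546]
jig TR [ 0.6633 -0.2429]
jig BR [ 0.4741 -0.2324]
jig BL [ 0.4791 -0.1412]
jig chipA [ 0.5339 -0.17  ]
jig chipB [ 0.55   -0.1852]
jig chipC [ 0.5295 -0.2053]
S jig BR [ 0.476  -0.1158]
S jig BLfront [ 0.464  -0.2143]
S jig chip1 [ 0.5341 -0.1711]
S jig chip2 [ 0.5208 -0.191 ]
S jig chip3 [ 0.5492 -0.1892]
brtip1 [ 0.5631 -0.2645]
brtip2 [ 0.5392 -0.2626]
fer1 [ 0.5606 -0.3135]
fer2 [ 0.5583 -0.3428]
fer3 [ 0.5265 -0.3386]
fer4 [ 0.5296 -0.3094]
end [ 0.5154 -0.4956]
boss [0.494 0.202]
thin [0.5598 0.2087]
rest TL [0.5644 0.2921]
rest TR [0.5738 0.1675]
rest BR [0.4757 0.1663]
rest BL [0.4625 0.2927]
S boss [0.4899 0.2067]
crate0.10 left [ 0.4123 -0.2028]
crate top [ 0.4499 -0.2596]
S crateL [ 0.5218 -0.4266]
crate0.15 left [ 0.4134 -0.1994]
crate top [ 0.4492 -0.2534]
S crateL [ 0.4808 -0.3367]
crate0.20 left [ 0.4145 -0.1959]
crate top [ 0.4485 -0.2472]
S crateL [ 0.4398 -0.2469]
crate0.25 left [ 0.4156 -0.1925]
crate top [ 0.4478 -0.241 ]
S crateL [ 0.3987 -0.1571]
leaf end L [ 0.6387 -0.1829]
leafendR [ 0.6354 -0.2077]
S leaf [ 0.6353 -0.2007]
leaf end L [ 0.6366 -0.1824]
leafendR [ 0.6333 -0.2069]
S leaf [ 0.6236 -0.1839]
cheekL near [ 0.5717 -0.1671]
cheekR near [ 0.5685 -0.2137]
```

Run:
```python
import cv2
a=cv2.imread('pics/top0.png');b=cv2.imread('pics/scene0.png')
import numpy as np
A=cv2.resize(a[170:270,315:415],(800,800),interpolation=cv2.INTER_CUBIC)[:600]
B=cv2.resize(b[150:300,240:440],(800,600),interpolation=cv2.INTER_CUBIC)
cv2.imwrite('pics/s2.png',B)
```

```text
(no output)
```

View pics/s2.png

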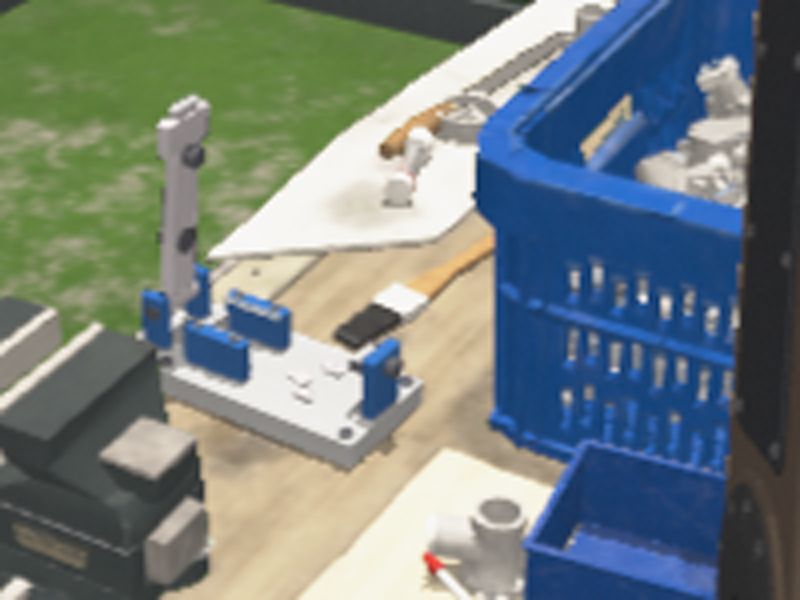

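```bash
cat >> h.py <<'E'
def chain(w,start=None):
    """w: list of (x,y,z,yaw); prints slide/turn fractions for each, relative to the previous"""
    s=get_state(); p=start or (*s['tcp_pos'],s['eef_rot'][2])
    for q in w:
        d=np.array(q[:3])-np.array(p[:3]); a=np.radians(p[3])
        tx=np.array([np.cos(a),np.sin(a),0]); ty=np.array([np.sin(a),-np.cos(a),0])
        t=-((q[3]-p[3]+180)%360-180)/90
        print(q,'slide',np.round([d@tx/.15,d@ty/.15,-d[2]/.15],3).tolist(),'turn',round(t,3)); p=q
def st():
    s=get_state(); print(round(s['time_s'],2),np.round(s['tcp_pos'],4),np.round(s['eef_rot'],1),'J',np.round(s['joints'],0),'F',np.round(s['contact_force'],1),'w',round(float(s['gripper_width']),4),round(float(s['gripper_force']),1))
E
python3 - <<'E'
from h import *
chain([(.151,-.658,.33,-133),(.251,-.570,.33,-98.7),(.36,-.48,.33,-98.7),(.46,-.41,.33,-98.7),(.56,-.35,.33,-98.7),(.56,-.35,.20,-98.7),(.56,-.35,.07,-98.7),(.56,-.35,.004,-98.7)],(.151,-.658,.193,-167.07))
S=cap('scene')
for y in (119,36,31,-119):
    p=np.array([.538,-.347,.009])+(y-31)/1000*np.array([.152,.9885,0]); u=proj(S,p); print(y,(u-[240,150])*4)
E
```

```text
(0.151, -0.658, 0.33, -133) slide [0.0, 0.0, -0.913] turn -0.379
(0.251, -0.57, 0.33, -98.7) slide [-0.884, -0.087, -0.0] turn -0.381
(0.36, -0.48, 0.33, -98.7) slide [-0.703, -0.628, -0.0] turn -0.0
(0.46, -0.41, 0.33, -98.7) slide [-0.562, -0.588, -0.0] turn -0.0
(0.56, -0.35, 0.33, -98.7) slide [-0.496, -0.598, -0.0] turn -0.0
(0.56, -0.35, 0.2, -98.7) slide [0.0, 0.0, 0.867] turn -0.0
(0.56, -0.35, 0.07, -98.7) slide [0.0, 0.0, 0.867] turn -0.0
(0.56, -0.35, 0.004, -98.7) slide [0.0, 0.0, 0.44] turn -0.0
119 [341.68719904 335.63100218]
36 [412.36673279 287.34698633]
31 [416.44980206 284.55767844]
-119 [530.6665661  206.53163961]
```

send_rows(moves=[{"slide":[0,0,-0.25],"turn":-0.07,"gripper":1},{"slide":[0,0,-0.5],"turn":-0.15,"gripper":1},{"slide":[0,0,-0.75],"turn":-0.22,"gripper":1},{"slide":[0,0,-0.91],"turn":-0.3,"gripper":1},{"slide":[0,0,-0.91],"turn":-0.38,"gripper":1}], newtons=30)

```text
time_s: 2.07
tcp_pos: [0.1512, -0.6601, 0.337]
eef_rot: [-179.5, -0.3, -132.6]
contact_force: [-0.0, 0.3, -0.3]
gripper_width: 0.0872
gripper_force: 0.0
```

send_rows(moves=[{"slide":[-0.18,-0.02,0],"turn":-0.075,"gripper":1},{"slide":[-0.36,-0.04,0],"turn":-0.15,"gripper":1},{"slide":[-0.54,-0.05,0],"turn":-0.225,"gripper":1},{"slide":[-0.72,-0.07,0],"turn":-0.3,"gripper":1},{"slide":[-0.88,-0.09,0],"turn":-0.38,"gripper":1}])

```text
time_s: 2.48
tcp_pos: [0.2517, -0.5693, 0.3298]
eef_rot: [-180.0, -0.0, -98.5]
contact_force: [-0.6, -0.1, -0.0]
gripper_width: 0.0876
gripper_force: 0.0
```

send_rows(moves=[{"slide":[-0.14,-0.13,0],"turn":0,"gripper":1},{"slide":[-0.28,-0.26,0],"turn":0,"gripper":1},{"slide":[-0.42,-0.39,0],"turn":0,"gripper":1},{"slide":[-0.56,-0.52,0],"turn":0,"gripper":1},{"slide":[-0.7,-0.63,0],"turn":0,"gripper":1}])

```text
time_s: 2.9
tcp_pos: [0.3615, -0.48, 0.3296]
eef_rot: [-180.0, -0.0, -98.8]
contact_force: [0.5, -0.2, -0.0]
gripper_width: 0.0876
gripper_force: 0.0
```

send_rows(moves=[{"slide":[-0.2,-0.2,0],"turn":0,"gripper":1},{"slide":[-0.4,-0.4,0],"turn":0,"gripper":1},{"slide":[-0.6,-0.6,0],"turn":0,"gripper":1},{"slide":[-0.8,-0.8,0],"turn":0,"gripper":1},{"slide":[-0.95,-1,0],"turn":0,"gripper":1}])

```text
time_s: 3.32
tcp_pos: [0.5315, -0.3612, 0.3304]
eef_rot: [-179.9, -0.0, -98.8]
contact_force: [0.6, -1.0, 0.7]
gripper_width: 0.0878
gripper_force: 0.0
```

```bash
python3 -c "
from h import *
st()
chain([(.56,-.35,.20,-98.7),(.56,-.35,.07,-98.7),(.56,-.35,.004,-98.7)])"
```

```text
3.32 [ 0.5315 -0.3612  0.3304] [-179.9   -0.   -98.8] J [-17.  15.  10.  -0. -85.   8.] F [ 0.6 -1.   0.7] w 0.0878 0.0
(0.56, -0.35, 0.2, -98.7) slide [-0.103, -0.176, 0.869] turn -0.001
(0.56, -0.35, 0.07, -98.7) slide [0.0, 0.0, 0.867] turn -0.0
(0.56, -0.35, 0.004, -98.7) slide [0.0, 0.0, 0.44] turn -0.0
```

send_rows(moves=[{"slide":[-0.02,-0.04,0.15],"turn":0,"gripper":1},{"slide":[-0.04,-0.08,0.35],"turn":0,"gripper":1},{"slide":[-0.06,-0.12,0.55],"turn":0,"gripper":1},{"slide":[-0.1,-0.18,0.75],"turn":0,"gripper":1},{"slide":[-0.1,-0.18,0.87],"turn":0,"gripper":1}])

```text
time_s: 3.73
tcp_pos: [0.5593, -0.3509, 0.1952]
eef_rot: [179.8, 0.1, -98.7]
contact_force: [-0.1, 0.1, -1.6]
gripper_width: 0.088
gripper_force: 0.0
```

send_rows(moves=[{"slide":[0,0,0.2],"turn":0,"gripper":1},{"slide":[0,0,0.4],"turn":0,"gripper":1},{"slide":[0,0,0.6],"turn":0,"gripper":1},{"slide":[0,0,0.75],"turn":0,"gripper":1},{"slide":[0,0,0.87],"turn":0,"gripper":1}])

```text
time_s: 4.15
tcp_pos: [0.5583, -0.352, 0.0662]
eef_rot: [179.9, 0.0, -98.8]
contact_force: [0.5, 0.5, 0.7]
gripper_width: 0.0878
gripper_force: 0.0
```

send_rows(moves=[{"slide":[0,0,0.15],"turn":0,"gripper":1},{"slide":[0,0,0.3],"turn":0,"gripper":1},{"slide":[0,0,0.4],"turn":0,"gripper":1},{"slide":[0,0,0.44],"turn":0,"gripper":1},{"slide":[0,0,0.44],"turn":0,"gripper":1}])

```text
time_s: 4.57
tcp_pos: [0.5582, -0.3521, 0.0009]
eef_rot: [179.8, 0.0, -98.8]
contact_force: [0.4, 0.1, 0.2]
gripper_width: 0.0876
gripper_force: 0.0
```

```bash
python3 -c "
from h import *
st(); cap('top','t3.png'); cap('scene','s3.png')
a=cv2.imread('pics/t3.png');b=cv2.imread('pics/s3.png')
A=cv2.resize(a[160:310,320:480],(400,375));B=cv2.resize(b[130:280,260:420],(400,375));cv2.imwrite('pics/c3.png',np.hstack([A,B]))"
```

```text
4.57 [ 0.5582 -0.3521  0.0009] [179.8   0.  -98.8] J [-15.  29. -14.  -0. -48.   7.] F [0.4 0.1 0.2] w 0.0876 0.0
```

View pics/c3.png

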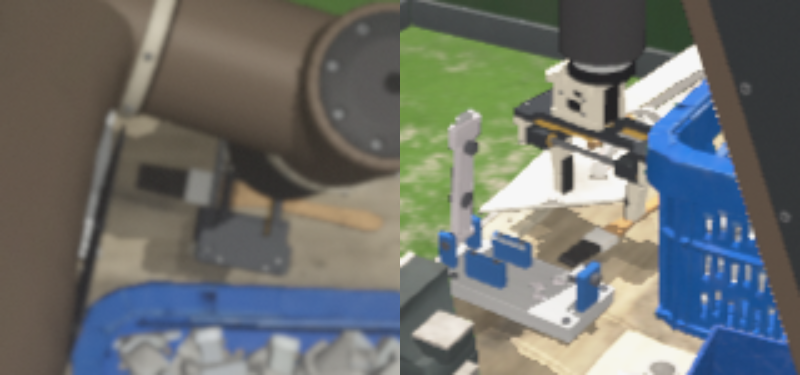

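The open fingers straddle the brush ferrule (left panel ~(225,190)) and the body is clear of the crate. Next I close the gripper.

send_rows(moves=[{"slide":[0,0,-0.01],"turn":0,"gripper":0.6},{"slide":[0,0,-0.01],"turn":0,"gripper":0.4},{"slide":[0,0,-0.01],"turn":0,"gripper":0.2},{"slide":[0,0,-0.01],"turn":0,"gripper":0.1},{"slide":[0,0,-0.01],"turn":0,"gripper":0.1}], newtons=40)

```text
time_s: 5.08
tcp_pos: [0.5595, -0.3525, 0.0046]
eef_rot: [-180.0, -0.0, -98.8]
contact_force: [0.3, -0.9, -1.4]
gripper_width: 0.0596
gripper_force: 0.0
```

send_rows(moves=[{"slide":[0,0,0],"turn":0,"gripper":0.1},{"slide":[0,0,0],"turn":0,"gripper":0.1},{"slide":[0,0,0],"turn":0,"gripper":0.1},{"slide":[0,0,0],"turn":0,"gripper":0.1},{"slide":[0,0,0],"turn":0,"gripper":0.1}])

```text
time_s: 5.5
tcp_pos: [0.5592, -0.3524, 0.004]
eef_rot: [180.0, 0.0, -98.8]
contact_force: [0.1, -0.1, 0.5]
gripper_width: 0.0267
gripper_force: 0.0
```

send_rows(moves=[{"slide":[0,0,-0.06],"turn":0,"gripper":0.1},{"slide":[0,0,-0.12],"turn":0,"gripper":0.1},{"slide":[0,0,-0.18],"turn":0,"gripper":0.1},{"slide":[0,0,-0.24],"turn":0,"gripper":0.1},{"slide":[0,0,-0.3],"turn":0,"gripper":0.1}])

```text
time_s: 5.92
tcp_pos: [0.5596, -0.3525, 0.0507]
eef_rot: [-179.9, -0.0, -98.8]
contact_force: [0.4, -0.0, 0.5]
gripper_width: 0.009
gripper_force: 0.0
```

```bash
python3 -c "
from h import *
st()
cap('top','t4.png'); cap('scene','s4.png')
a=cv2.imread('pics/t4.png');b=cv2.imread('pics/s4.png')
A=cv2.resize(a[160:310,320:480],(400,375));B=cv2.resize(b[130:280,260:420],(400,375));cv2.imwrite('pics/c4.png',np.hstack([A,B]))"
```

```text
5.92 [ 0.5596 -0.3525  0.0507] [-179.9   -0.   -98.8] J [-15.  26. -11.   0. -53.   7.] F [ 0.4 -0.   0.5] w 0.009 0.0
```

View pics/c4.png

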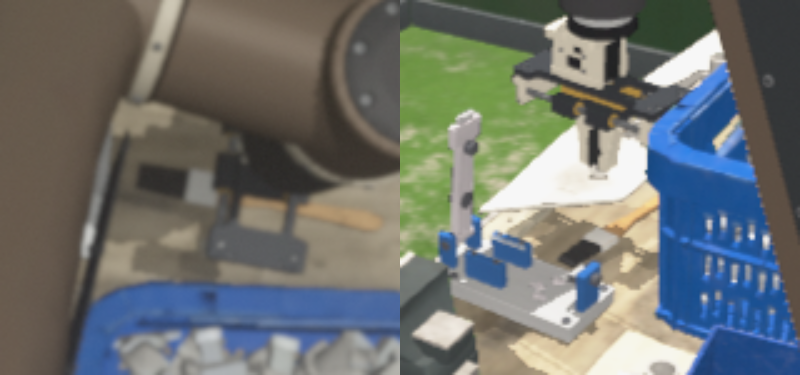

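```bash
python3 -c "
from h import *
T=cap('top');S=cap('scene')
for n,c,f0,f1,y0,y1,x0,x1 in [('T',T,'top0.png','t4.png',215,245,370,395),('S',S,'scene0.png','s4.png',220,250,315,345)]:
  for f in(f0,f1):
    a=cv2.imread('pics/'+f)[y0:y1,x0:x1].max(2); m=a<75
    ys,xs=np.nonzero(m); u,v=xs.mean()+x0,ys.mean()+y0; print(n,f,len(xs),u,v,np.round(back(c,u,v,.008),4))
for k in (1,-1):
  p=np.array([.5582,-.3521,.001])+k*.05*np.array([.9885,-.152,0]); print('tip',k,(proj(S,p)-[260,130])*2.5+[400,0],(proj(T,p)-[320,160])*2.5)
print('now tip',(proj(S,[.5596,-.3525,.0507])-[260,130])*2.5+[400,0])
print('ferrule',(proj(S,[.538,-.347,.008])-[260,130])*2.5+[400,0],(proj(T,[.538,-.347,.008])-[320,160])*2.5)
"
```

```text
T top0.png 139 384.48201438848923 231.7841726618705 [ 0.5501 -0.2874  0.008 ]
T t4.png 227 383.8810572687225 231.31277533039648 [ 0.5512 -0.2859  0.008 ]
S scene0.png 29 332.9655172413793 233.6206896551724 [ 0.5345 -0.2733  0.008 ]
S s4.png 97 331.37113402061857 230.76288659793815 [ 0.5456 -0.2841  0.008 ]
tip 1 [564.11695441 213.60753324] [236.92946378 122.63926218]
tip -1 [631.28161759 241.27653794] [219.33806109 225.2145956 ]
now tip [597.07469685 190.25959111]
ferrule [610.25730964 228.57542157] [223.88311989 194.06598231]
```

```bash
python3 -c "
import cv2,numpy as np
f=lambda n,y,x:cv2.resize(cv2.imread('pics/'+n)[y:y+72,x:x+96],(400,300),interpolation=cv2.INTER_CUBIC)
cv2.imwrite('pics/c5.png',np.vstack([np.hstack([f('s3.png',170,300),f('s4.png',170,300)]),np.hstack([f('t3.png',200,365),f('t4.png',200,365)])]))"
```

```text
(no output)
```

View pics/c5.png

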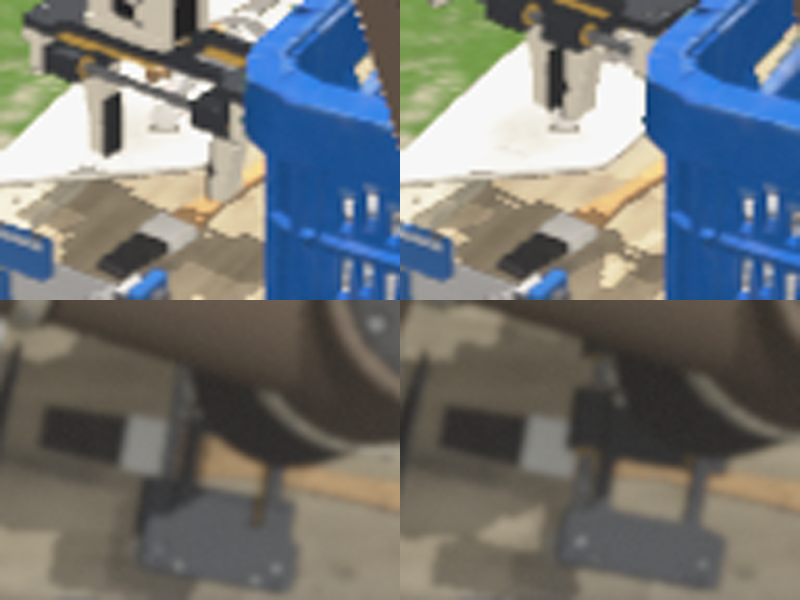

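Fingertips show higher in the scene view than the state predicts: the left tip is at c5 (105,155) and I expected it about 8 px lower. I'll check whether that is a height or a lateral offset.

```bash
python3 -c "
from h import *
st()
T=cap('top');S=cap('scene')
e=np.array([.9885,-.152,0]);f=np.array([.152,.9885,0]);p0=np.array([.5582,-.3521,0])
for z in (.07,.1,.13):
  print(z,[np.round((proj(T,p0-.0965*e+k*.039*f+[0,0,z])-[365,200])/.24+[0,300]).tolist() for k in (1,-1)])
for z in (0,.01,.02,.025):
  print(z,[np.round((proj(S,p0+k*.054*e+[0,0,z])-[300,170])/.24).tolist() for k in (1,-1)])
"
```

```text
6.12 [ 0.5594 -0.3524  0.0496] [-179.9    0.   -98.8] J [-15.  26. -11.  -0. -53.   7.] F [0.3 0.6 0.4] w 0.0088 0.0
0.07 [[116.0, 573.0], [260.0, 600.0]]
0.1 [[125.0, 572.0], [273.0, 599.0]]
0.13 [[135.0, 570.0], [287.0, 598.0]]
0 [[103.0, 189.0], [223.0, 239.0]]
0.01 [[103.0, 177.0], [224.0, 226.0]]
0.02 [[103.0, 165.0], [225.0, 214.0]]
0.025 [[103.0, 159.0], [225.0, 208.0]]
```

send_rows(moves=[{"slide":[0,0,0],"turn":0,"gripper":0.9},{"slide":[0,0,0],"turn":0,"gripper":0.9},{"slide":[0,0,0],"turn":0,"gripper":0.9},{"slide":[0,0,0],"turn":0,"gripper":0.9},{"slide":[0,0,0],"turn":0,"gripper":0.9}])

```text
time_s: 6.63
tcp_pos: [0.5592, -0.3524, 0.0489]
eef_rot: [180.0, 0.0, -98.8]
contact_force: [-0.3, 0.6, -0.6]
gripper_width: 0.0368
gripper_force: 0.0
```

send_rows(moves=[{"slide":[0,0,0],"turn":0,"gripper":0.9},{"slide":[0,0,0.05],"turn":0,"gripper":0.9},{"slide":[0,0,0.1],"turn":0,"gripper":0.9},{"slide":[0,0,0.2],"turn":0,"gripper":0.9},{"slide":[0,0,0.27],"turn":0,"gripper":0.9}])

```text
time_s: 7.05
tcp_pos: [0.5586, -0.3521, 0.0069]
eef_rot: [179.9, 0.0, -98.8]
contact_force: [0.3, 0.7, 0.0]
gripper_width: 0.0698
gripper_force: 0.0
```

send_rows(moves=[{"slide":[0,0,0.02],"turn":0,"gripper":0.9},{"slide":[0,0,0.04],"turn":0,"gripper":0.9},{"slide":[0,0,0.05],"turn":0,"gripper":0.9},{"slide":[0,0,0.07],"turn":0,"gripper":0.9},{"slide":[0,0,0.08],"turn":0,"gripper":0.9}])

```text
time_s: 7.47
tcp_pos: [0.5595, -0.3525, -0.0033]
eef_rot: [-180.0, -0.0, -98.8]
contact_force: [-0.2, -0.3, 0.2]
gripper_width: 0.0787
gripper_force: 0.0
```

```bash
python3 -c "
from h import *
st(); cap('scene','s6.png');b=cv2.imread('pics/s6.png')
cv2.imwrite('pics/c6.png',cv2.resize(b[170:242,300:396],(800,600),interpolation=cv2.INTER_CUBIC))"
```

```text
7.47 [ 0.5595 -0.3525 -0.0033] [-180.    -0.   -98.8] J [-15.  29. -14.   0. -47.   7.] F [-0.2 -0.3  0.2] w 0.0787 0.0
```

send_rows(moves=[{"slide":[0,0,0.02],"turn":0,"gripper":0.9},{"slide":[0,0,0.04],"turn":0,"gripper":0.9},{"slide":[0,0,0.05],"turn":0,"gripper":0.9},{"slide":[0,0,0.06],"turn":0,"gripper":0.9},{"slide":[0,0,0.06],"turn":0,"gripper":0.9}])

```text
time_s: 7.93
tcp_pos: [0.5591, -0.3523, -0.0128]
eef_rot: [180.0, 0.0, -98.8]
contact_force: [-0.1, 1.0, -0.1]
gripper_width: 0.0789
gripper_force: 0.0
```

send_rows(moves=[{"slide":[0,0,0.01],"turn":0,"gripper":0.9},{"slide":[0,0,0.02],"turn":0,"gripper":0.9},{"slide":[0,0,0.03],"turn":0,"gripper":0.9},{"slide":[0,0,0.03],"turn":0,"gripper":0.9},{"slide":[0,0,0.03],"turn":0,"gripper":0.9}])

```text
time_s: 8.35
tcp_pos: [0.5592, -0.3524, -0.0171]
eef_rot: [180.0, 0.0, -98.8]
contact_force: [-0.2, -0.5, -0.4]
gripper_width: 0.079
gripper_force: 0.0
```

```bash
python3 -c "
from h import *
st(); cap('scene','s6.png');b=cv2.imread('pics/s6.png')
cv2.imwrite('pics/c6.png',cv2.resize(b[170:242,300:396],(800,600),interpolation=cv2.INTER_CUBIC))"
```

```text
8.35 [ 0.5592 -0.3524 -0.0171] [180.    0.  -98.8] J [-15.  30. -14.   0. -46.   7.] F [-0.2 -0.5 -0.4] w 0.079 0.0
```

View pics/c6.png

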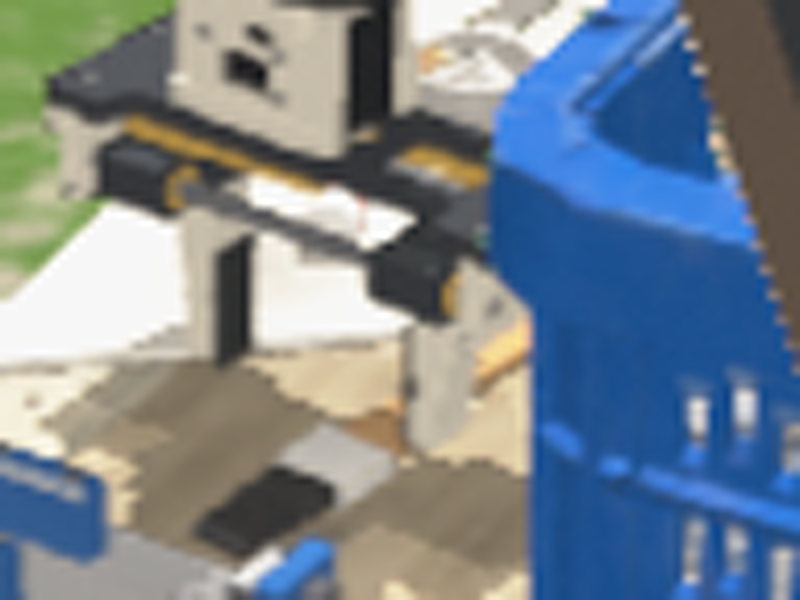

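The tips are now about 4–5 mm above the bench, with the right tip at (430,450) beside the ferrule. So the real tips sit about 21 mm above the reported TCP. I'll touch the bench to calibrate this.

send_rows(moves=[{"slide":[0,0,0.01],"turn":0,"gripper":0.9},{"slide":[0,0,0.01],"turn":0,"gripper":0.9},{"slide":[0,0,0.02],"turn":0,"gripper":0.9},{"slide":[0,0,0.02],"turn":0,"gripper":0.9},{"slide":[0,0,0.02],"turn":0,"gripper":0.9}])

```text
time_s: 8.82
tcp_pos: [0.5592, -0.3524, -0.0201]
eef_rot: [180.0, 0.0, -98.8]
contact_force: [0.2, 0.4, 0.5]
gripper_width: 0.0788
gripper_force: 0.0
```

send_rows(moves=[{"slide":[0,0,0.005],"turn":0,"gripper":0.9},{"slide":[0,0,0.01],"turn":0,"gripper":0.9},{"slide":[0,0,0.01],"turn":0,"gripper":0.9},{"slide":[0,0,0.01],"turn":0,"gripper":0.9},{"slide":[0,0,0.01],"turn":0,"gripper":0.9}])

```text
time_s: 9.23
tcp_pos: [0.5593, -0.3524, -0.0214]
eef_rot: [-180.0, -0.0, -98.8]
contact_force: [-0.0, 0.2, -0.9]
gripper_width: 0.079
gripper_force: 0.0
```

send_rows(moves=[{"slide":[0,0,0],"turn":0,"gripper":0.1},{"slide":[0,0,0],"turn":0,"gripper":0.1},{"slide":[0,0,0],"turn":0,"gripper":0.1},{"slide":[0,0,0],"turn":0,"gripper":0.1},{"slide":[0,0,0],"turn":0,"gripper":0.1}])

```text
time_s: 9.65
tcp_pos: [0.5593, -0.3524, -0.0214]
eef_rot: [-180.0, -0.0, -98.8]
contact_force: [-1.7, 0.7, -0.2]
gripper_width: 0.0512
gripper_force: 0.0
```

send_rows(moves=[{"slide":[0,0,0],"turn":0,"gripper":0.1},{"slide":[0,0,0],"turn":0,"gripper":0.1},{"slide":[0,0,0],"turn":0,"gripper":0.1},{"slide":[0,0,0],"turn":0,"gripper":0.1},{"slide":[0,0,0],"turn":0,"gripper":0.1}])

```text
time_s: 10.07
tcp_pos: [0.5593, -0.3524, -0.0215]
eef_rot: [180.0, 0.0, -98.8]
contact_force: [0.9, 0.4, -0.1]
gripper_width: 0.0175
gripper_force: 0.0
```

```bash
python3 -c "
from h import *
st()"
```

```text
10.07 [ 0.5593 -0.3524 -0.0215] [180.    0.  -98.8] J [-15.  30. -15.  -0. -45.   7.] F [ 0.9  0.4 -0.1] w 0.0175 0.0
```

send_rows(moves=[{"slide":[0,0,0],"turn":0,"gripper":0.1},{"slide":[0,0,0],"turn":0,"gripper":0.1},{"slide":[0,0,0],"turn":0,"gripper":0.1},{"slide":[0,0,0],"turn":0,"gripper":0.1},{"slide":[0,0,0],"turn":0,"gripper":0.1}])

```text
time_s: 10.48
tcp_pos: [0.5593, -0.3524, -0.0215]
eef_rot: [180.0, -0.0, -98.8]
contact_force: [-0.1, -0.1, 0.2]
gripper_width: 0.0087
gripper_force: 0.0
```

```bash
python3 -c "
from h import *
st()
T=cap('top','t7.png');S=cap('scene','s7.png')
for n,c,f1,y0,y1,x0,x1 in [('T',T,'t7.png',215,245,365,395),('S',S,'s7.png',215,250,315,345)]:
    a=cv2.imread('pics/'+f1)[y0:y1,x0:x1].max(2); m=a<75
    ys,xs=np.nonzero(m); u,v=xs.mean()+x0,ys.mean()+y0; print(n,len(xs),u,v,np.round(back(c,u,v,.008),4))
f=lambda n,y,x:cv2.resize(cv2.imread('pics/'+n)[y:y+72,x:x+96],(400,300),interpolation=cv2.INTER_CUBIC)
cv2.imwrite('pics/c7.png',np.hstack([f('s7.png',170,300),f('t7.png',200,365)]))"
```

```text
10.48 [ 0.5593 -0.3524 -0.0215] [180.   -0.  -98.8] J [-15.  30. -15.   0. -45.   7.] F [-0.1 -0.1  0.2] w 0.0087 0.0
T 246 382.0284552845528 230.45934959349594 [ 0.5531 -0.2815  0.008 ]
S 106 331.8301886792453 229.5188679245283 [ 0.5477 -0.2904  0.008 ]
```

View pics/c7.png

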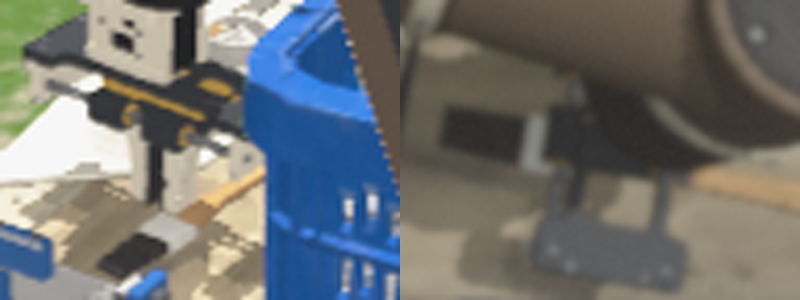

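The brush has not moved, so the tips are still above it. I'll open the gripper and probe further down.

send_rows(moves=[{"slide":[0,0,0],"turn":0,"gripper":0.9},{"slide":[0,0,0],"turn":0,"gripper":0.9},{"slide":[0,0,0],"turn":0,"gripper":0.9},{"slide":[0,0,0],"turn":0,"gripper":0.9},{"slide":[0,0,0],"turn":0,"gripper":0.9}])

```text
time_s: 11.0
tcp_pos: [0.5593, -0.3524, -0.0215]
eef_rot: [180.0, 0.0, -98.8]
contact_force: [-0.2, 0.4, 0.4]
gripper_width: 0.0366
gripper_force: 0.0
```

send_rows(moves=[{"slide":[0,0,0],"turn":0,"gripper":0.9},{"slide":[0,0,0],"turn":0,"gripper":0.9},{"slide":[0,0,0],"turn":0,"gripper":0.9},{"slide":[0,0,0.01],"turn":0,"gripper":0.9},{"slide":[0,0,0.02],"turn":0,"gripper":0.9}])

```text
time_s: 11.42
tcp_pos: [0.5598, -0.3526, -0.0241]
eef_rot: [-179.9, -0.0, -98.8]
contact_force: [-0.1, 0.3, 6.5]
gripper_width: 0.0696
gripper_force: 3.3
```

send_rows(moves=[{"slide":[0,0,0.005],"turn":0,"gripper":0.9},{"slide":[0,0,0.01],"turn":0,"gripper":0.9},{"slide":[0,0,0.02],"turn":0,"gripper":0.9},{"slide":[0,0,0.02],"turn":0,"gripper":0.9},{"slide":[0,0,0.02],"turn":0,"gripper":0.9}])

```text
time_s: 11.83
tcp_pos: [0.559, -0.3523, -0.0278]
eef_rot: [180.0, 0.0, -98.8]
contact_force: [-0.5, -0.0, 0.4]
gripper_width: 0.079
gripper_force: 0.3
```

```bash
python3 -c "
from h import *
st()"
```

```text
11.83 [ 0.559  -0.3523 -0.0278] [180.    0.  -98.8] J [-15.  31. -15.  -0. -44.   7.] F [-0.5 -0.   0.4] w 0.079 0.3
```

send_rows(moves=[{"slide":[0,0,0.01],"turn":0,"gripper":0.8},{"slide":[0,0,0.015],"turn":0,"gripper":0.7},{"slide":[0,0,0.015],"turn":0,"gripper":0.1},{"slide":[0,0,0.015],"turn":0,"gripper":0.1},{"slide":[0,0,0.015],"turn":0,"gripper":0.1}])

```text
time_s: 12.25
tcp_pos: [0.5593, -0.3524, -0.0298]
eef_rot: [180.0, 0.0, -98.8]
contact_force: [0.3, 0.4, 0.6]
gripper_width: 0.0508
gripper_force: 0.2
```

send_rows(moves=[{"slide":[0,0,0],"turn":0,"gripper":0.1},{"slide":[0,0,0],"turn":0,"gripper":0.1},{"slide":[0,0,0],"turn":0,"gripper":0.1},{"slide":[0,0,0],"turn":0,"gripper":0.1},{"slide":[0,0,0],"turn":0,"gripper":0.1}])

```text
time_s: 12.67
tcp_pos: [0.5593, -0.3524, -0.0296]
eef_rot: [-180.0, -0.0, -98.8]
contact_force: [-0.1, -0.6, -0.3]
gripper_width: 0.0178
gripper_force: 0.2
```

send_rows(moves=[{"slide":[0,0,0],"turn":0,"gripper":0.1},{"slide":[0,0,0],"turn":0,"gripper":0.1},{"slide":[0,0,0],"turn":0,"gripper":0.1},{"slide":[0,0,0],"turn":0,"gripper":0.1},{"slide":[0,0,0],"turn":0,"gripper":0.1}])

```text
time_s: 13.08
tcp_pos: [0.5593, -0.3524, -0.0297]
eef_rot: [180.0, -0.0, -98.8]
contact_force: [-0.2, 1.2, -0.2]
gripper_width: 0.0093
gripper_force: 34.0
```

```bash
python3 -c "
from h import *
st()
T=cap('top','t8.png')
a=cv2.imread('pics/t8.png')[205:245,365:395].max(2); m=a<75
ys,xs=np.nonzero(m); print(len(xs),np.round(back(T,xs.mean()+365,ys.mean()+205,.008),4))"
```

```text
13.08 [ 0.5593 -0.3524 -0.0297] [180.   -0.  -98.8] J [-15.  31. -15.   0. -44.   7.] F [-0.2  1.2 -0.2] w 0.0093 34.0
170 [ 0.587 -0.281  0.008]
```

```bash
python3 -c "
from h import *
T=cap('top')
a=cv2.imread('pics/t8.png')[205:250,360:420].max(2)
for r in a[::1]: print(''.join('#' if v<65 else '+' if v<95 else 'o' if v>150 else '.' for v in r))
print(proj(T,[.5593,-.3524,.005])-[360,205])
print([np.round((x['location']),3).tolist()+[x['p']] for x in optics.look_for('top','chip_brush')])
S=cap('scene','s8.png')
a=cv2.imread('pics/s8.png')[200:245,310:370].max(2)
for r in a[::1]: print(''.join('#' if v<50 else '+' if v<95 else 'o' if v>170 else '.' for v in r))
print([np.round((x['location']),3).tolist()+[x['p']] for x in optics.look_for('scene','chip_brush')])
"
```

```text
++++++........+#+++++++++++++++++++++++++++.................
++++++.......++#+++++++++++++++++++++++++++++.+.............
+++.+........++++++++++++++++++++++++++++++++++++.+.........
++.....++...++++++++++++++++++++++++++++++++++++++.+........
++.....++.........+++++++++++++++++++++++++++++++++++++.....
+......++............+++++++++++++++++++++++++++++++++++++..
+.....+++.............++++++++++++++++++++++++++++++++++++++
+.....+++..............+++++++++++++++++++++++++++++++++++++
......++++...............+++++++++++++++++++++++++++++++++++
.....+++++.................+++++++++++++++++++++++++++++++++
.....++#++...................+++++++++++++++++++++++++++++++
.....+#+++...................+.+++++++++++##++++++++++++++++
.....+#+++.........+++....+.++++++++++++++++++#+++++++++++++
....+##++........++++++++++++++++++++++++++++++#####++++++++
....+##++.......+++++++++++++++++...+..+++++++++########++++
....+##++.......++######++++++++++++......++++++##########++
...++#++........+++###########++++++++.....+++++############
...+##++.........+++++#############++++.....++++############
..
[... 3777 characters left out ...]
....o..................................oooo................
..........................oooo.........ooooo................
.....................ooo.ooooo.....ooooo....................
....................oooooooo.....ooooooo............o.......
...............ooo.oooooooo....ooooooooo...........ooo......
...............ooooooooooo.....oooooooo..........oooo.......
............ooooo...ooooo.......ooooooooo.......ooooo.......
............ooooo.+.............oooooooooooo...oooooo.......
...........ooooo............++.oooooooooooooooooooooo.......
..ooooo....ooooooooo.......++.oo.oooooooooooooooooooo.......
...oooo..........oooo...........ooooooooooooooooooooo.......
[[0.568, -0.315, 0.021, 0.48]]
```

Image analysis shows the brush was tipped onto its edge and is pinched across its 9 mm thickness, because the tips were too high. I'll release it, topple it flat towards +x, then find the true bench height by touch.

send_rows(moves=[{"slide":[0,0,0],"turn":0,"gripper":0.9},{"slide":[0,0,0],"turn":0,"gripper":0.9},{"slide":[0,0,0],"turn":0,"gripper":0.9},{"slide":[0,0,0],"turn":0,"gripper":0.9},{"slide":[0,0,0],"turn":0,"gripper":0.9}])

```text
time_s: 13.75
tcp_pos: [0.5593, -0.3524, -0.0297]
eef_rot: [-180.0, -0.0, -98.8]
contact_force: [-0.1, 0.3, 0.0]
gripper_width: 0.0369
gripper_force: 0.0
```

send_rows(moves=[{"slide":[0,0,0],"turn":0,"gripper":0.9},{"slide":[0,0,0],"turn":0,"gripper":0.9},{"slide":[0,0,-0.03],"turn":0,"gripper":0.9},{"slide":[0,0,-0.06],"turn":0,"gripper":0.9},{"slide":[0,0,-0.1],"turn":0,"gripper":0.9}])

```text
time_s: 14.17
tcp_pos: [0.5592, -0.3524, -0.0143]
eef_rot: [180.0, 0.0, -98.8]
contact_force: [0.3, 0.1, -0.4]
gripper_width: 0.0701
gripper_force: 0.0
```

```bash
cat > d.py <<'E'
from h import *
st()
T=cap('top','t9.png')
a=cv2.imread('pics/t9.png')[205:245,360:420].max(2)
for r in a[::1]: print(''.join('#' if v<65 else '+' if v<95 else 'o' if v>150 else '.' for v in r))
print([np.round((x['location']),3).tolist()+[x['p']] for x in optics.look_for('top','chip_brush')])
E
python3 d.py
```

```text
14.17 [ 0.5592 -0.3524 -0.0143] [180.    0.  -98.8] J [-15.  30. -14.   0. -46.   7.] F [ 0.3  0.1 -0.4] w 0.0701 0.0
+++...+.......++#+++++++++++++++++++++++++++++++++..........
++............+++++++++++++++++++++++++++++++++++++++.......
++.oo............+++++++++++++++++++++++++++++++++++++++....
++..oo...............++++++++++++++++++++++++++++++++++++++.
++.....................+++++++++++++++++++++++++++++++++++++
++.......................+++++++++++++++++++++++++++++++++++
+.......+......oooo.......++++++++++++++++++++++++++++++++++
+......+++...................+++++++++++++++++++++++++++++++
+.....++++....................++++++++++++++++++++++++++++++
......+++++....................+++++++++++#+++++++++++++++++
.....++#+++..................+++++++++++++++++++++++++++++++
.....++#++++.......+......++++.+++++++.++++++++####+++++++++
.....+##+++.......+++++.....++++++++++++.+++++++######++++++
.....+##++......++++++++++++++++..+++++.+..++++++#########++
....++#++.......+++##+++++++++++++++........+++++###########
....+##++.......+++#######+++++++++++.......++++++##########
....+#
[... 787 characters left out ...]
+###+++++++..............+................++++++###++....+##
####++++++++++...+.+..+...................++++++###++.....++
####++++++++++++++++++.++................+++++++###+........
####++++++++++++++++++++++++...........+++++++++###+........
####+++++++++++++++++++++++++.........+++++++++###++....ooo.
###+++++++++++++++++++++++++++........++#####+####+++....oo.
###++....++++++++++++++++++++++.......+############+++......
###+.........+++++++++++++++++.......++#############++++....
##++................+++++++++++......++#################++++
##++...................+++++++......+++#####################
##+.................................+++####################+
[[0.561, -0.325, 0.02, 0.69]]
```

send_rows(moves=[{"slide":[0,-0.05,-0.02],"turn":0,"gripper":0.9},{"slide":[0,-0.13,-0.02],"turn":0,"gripper":0.9},{"slide":[0,-0.2,-0.02],"turn":0,"gripper":0.9},{"slide":[0,-0.27,-0.02],"turn":0,"gripper":0.9},{"slide":[0,-0.34,-0.02],"turn":0,"gripper":0.9}])

```text
time_s: 14.68
tcp_pos: [0.6107, -0.3603, -0.0118]
eef_rot: [180.0, 0.0, -98.8]
contact_force: [-0.1, 0.5, -0.1]
gripper_width: 0.0789
gripper_force: 0.0
```

```bash
python3 d.py
```

```text
14.68 [ 0.6107 -0.3603 -0.0118] [180.    0.  -98.8] J [-15.  33.  -7.   0. -49.   6.] F [-0.1  0.5 -0.1] w 0.0789 0.0
+....+###++.........++++.+............++++.++++++++++##+++##
+...++##+++.........++++++++++++............+++++++++#######
+...+###+++.........++##+++++++++.............+++++++#######
+...+###++.........+++######+++++++............++++++####+++
....+###++.........++###########++++++.........++++++###++..
...+####++.........++##############+++++.......++++++##++...
...+###++.........++###################+.......+++++###++...
...+###++.........++###################+........++++###++...
...+###++........+++###################+........++++###++...
..++##++.........++####################+........+++++#++....
..++##+++........+++##################+........++++++#++....
..++##++.........+++++################+........+++++##++....
..+###++...........++++++#############+.....++++++++##++....
..+###+...............++++++#########+.....+##########+++...
..+##++..................++++++######+.....+###########+++++
.+###+.....................+++++++###+.....+###############+
.+###+
[... 818 characters left out ...]
..........++++...............
#+.......oooooooooooooo..................++++...............
#+...........ooooooooo...................++++...............
#+.................oo....................++++++.............
++.......................................++++++++...........
+........................................++++++++...........
+.........................................++++++++...+++....
+.............................................++++++++++....
+..oooo.............................................+++.....
...ooooooooooooooooo........................................
..ooooooooooooooooooo.......................................
[[0.581, -0.328, 0.011, 0.92], [0.626, -0.515, 0.027, 0.73]]
```

Run:
```python
from h import *
T=cap('top')
im=cv2.imread('pics/t9.png'); 
m=(im[200:225,374:402].max(2)<72).astype(np.uint8)
r=cv2.minAreaRect(cv2.findNonZero(m)); ys,xs=np.nonzero(m); print(r)
u,v=xs.mean()+374,ys.mean()+200; c=back(T,u,v,.009); print('dark centroid',u,v,c)
h=cv2.cvtColor(im,cv2.COLOR_BGR2HSV); o=(h[...,1]>95)&(h[...,0]>8)&(h[...,0]<22)&(h[...,2]>110)
o[:205]=0;o[262:]=0;o[:,:400]=0;o[:,490:]=0
ys,xs=np.nonzero(o); print(len(xs),xs.min(),xs.max())
L=np.array([back(T,x,y,.009)[:2] for x,y in zip(xs,ys)])
e=L[L[:,1]<-.46]; print('orange mean',L.mean(0),'far end',L[L[:,1].argmin()],e.mean(0))
for row in o[215:255:1,400:490]: print(''.join('#' if q else '.' for q in row))
```

```text
((14.69999885559082, 13.40000057220459), (18.657434463500977, 10.435516357421875), 18.43494987487793)
dark centroid 388.7676767676768 213.47474747474746 [ 0.5939536  -0.29650891  0.009     ]Traceback (most recent call last):
  File "<stdin>", line 9, in <module>
    return umr_minimum(a, axis, None, out, keepdims, initial, where)
ValueError: zero-size array to reduction operation minimum which has no identity
```

Run:
```python
from h import *
im=cv2.imread('pics/t9.png').astype(int); o=im[...,2]-im[...,0]>55
T=cap('top')
for i,row in enumerate(o[200:260,395:490]):
    if row.any(): print(i+200,''.join('#' if q else '.' for q in row))
o[:200]=0;o[262:]=0;o[:,:400]=0;o[:,490:]=0
ys,xs=np.nonzero(o)
L=np.array([back(T,x,y,.009)[:2] for x,y in zip(xs,ys)])
if len(L): print(len(L),L.mean(0),L[L[:,1]<-.47].mean(0),L[:,1].min())
```

```text
228 ............................................####...............................................
229 ............................................########...........................................
230 ............................................############.......................................
231 .............................................###############...................................
232 ................................................###############................................
233 ...................................................#################...........................
234 ......................................................##################.......................
235 .........................................................###################...................
236 ............................................................#################..................
237 ...............................................................################................
238 ..................................................................#############................
239 ....................................................................############...............
240 .......................................................................########................
241 ..........................................................................####.................
178 [ 0.54883573 -0.46046627] [ 0.54259754 -0.48376961] -0.49940243528858064
```

```bash
python3 -c "
from h import *
chain([(.577,-.356,-.010,-105.8),(.577,-.356,-.029,-105.8)],(.6105,-.3603,-.0118,-98.8))"
```

```text
(0.577, -0.356, -0.01, -105.8) slide [0.006, 0.225, -0.012] turn 0.078
(0.577, -0.356, -0.029, -105.8) slide [0.0, 0.0, 0.127] turn -0.0
```

send_rows(moves=[{"slide":[0,0.05,-0.03],"turn":0.02,"gripper":0.9},{"slide":[0,0.12,-0.03],"turn":0.04,"gripper":0.9},{"slide":[0,0.18,-0.03],"turn":0.06,"gripper":0.9},{"slide":[0.01,0.225,-0.03],"turn":0.078,"gripper":0.9},{"slide":[0.01,0.225,-0.01],"turn":0.078,"gripper":0.9}])

```text
time_s: 15.3
tcp_pos: [0.5749, -0.3566, -0.0096]
eef_rot: [-180.0, 0.0, -105.9]
contact_force: [-1.1, -0.2, 0.0]
gripper_width: 0.0788
gripper_force: 0.0
```

send_rows(moves=[{"slide":[0,0,0.04],"turn":0,"gripper":0.85},{"slide":[0,0,0.08],"turn":0,"gripper":0.8},{"slide":[0,0,0.11],"turn":0,"gripper":0.75},{"slide":[0,0,0.13],"turn":0,"gripper":0.7},{"slide":[0,0,0.13],"turn":0,"gripper":0.65}])

```text
time_s: 15.72
tcp_pos: [0.5755, -0.3562, -0.0312]
eef_rot: [179.9, 0.0, -105.8]
contact_force: [0.0, -0.1, -0.7]
gripper_width: 0.0598
gripper_force: 0.0
```

send_rows(moves=[{"slide":[0,0,0.01],"turn":0,"gripper":0.6},{"slide":[0,0,0.015],"turn":0,"gripper":0.6},{"slide":[0,0,0.02],"turn":0,"gripper":0.6},{"slide":[0,0,0.025],"turn":0,"gripper":0.6},{"slide":[0,0,0.025],"turn":0,"gripper":0.6}])

```text
time_s: 16.13
tcp_pos: [0.5763, -0.3566, -0.0331]
eef_rot: [-180.0, -0.0, -105.8]
contact_force: [-0.5, 0.9, 1.4]
gripper_width: 0.0527
gripper_force: 0.7
```

```bash
python3 -c "
from h import *
st()"
```

```text
16.13 [ 0.5763 -0.3566 -0.0331] [-180.    -0.  -105.8] J [-15.  32. -13.   0. -45.  -0.] F [-0.5  0.9  1.4] w 0.0527 0.7
```

send_rows(moves=[{"slide":[0,0,-0.007],"turn":0,"gripper":0.4},{"slide":[0,0,-0.007],"turn":0,"gripper":0.3},{"slide":[0,0,-0.007],"turn":0,"gripper":0.2},{"slide":[0,0,-0.007],"turn":0,"gripper":0.2},{"slide":[0,0,-0.007],"turn":0,"gripper":0.2}], newtons=20)

```text
time_s: 16.55
tcp_pos: [0.5762, -0.3566, -0.0323]
eef_rot: [-180.0, -0.0, -105.8]
contact_force: [0.6, -0.2, 0.7]
gripper_width: 0.0297
gripper_force: 20.0
```

send_rows(moves=[{"slide":[0,0,0],"turn":0,"gripper":0.2},{"slide":[0,0,0],"turn":0,"gripper":0.2},{"slide":[0,0,0],"turn":0,"gripper":0.2},{"slide":[0,0,0],"turn":0,"gripper":0.2},{"slide":[0,0,0],"turn":0,"gripper":0.2}])

```text
time_s: 16.97
tcp_pos: [0.5762, -0.3566, -0.0323]
eef_rot: [-180.0, -0.0, -105.8]
contact_force: [0.4, -1.2, 0.3]
gripper_width: 0.0293
gripper_force: 20.0
```

```bash
sed -i 's/205:245,360:420/195:235,360:420/' d.py; python3 d.py
```

```text
16.97 [ 0.5762 -0.3566 -0.0323] [-180.    -0.  -105.8] J [-15.  32. -13.   0. -45.  -0.] F [ 0.4 -1.2  0.3] w 0.0293 20.0
+++++++++.......+++++++++++++++++++++++++++++++.............
+++++++++.......+#++++++++++++++++++++++++++++++.+..........
+++++..+.......++++++++++++++++++++++++++++++++++++++.......
++++......++...+++++++++++++++++++++++++++++++++++++++++.+..
+++......+++........++++++++++++++++++++++++++++++++++++++++
+++.......++............++++++++++++++++++++++++++++++++++++
+++.......+.....ooo.........++++++++++++++++++++++++++++++++
+++.......+...ooooooooo......+++++++++++++++++++++++++++++++
+++......++....oooooooooo.....++++++++++++++++++++++++++++++
+++.....+++......o.o...........+++++++++++++++++++++++++++++
++.....++#+......................+++++++++++++++++++++++++++
++.....++#++..................++.....+++++++++++++++++++++++
+......+##++.........+++++++++++........+++++++++##+++++++++
+.....++##++.......++######+++++++..........+++++######+++++
+.....+###++.......++##########++++++..........++#########++
+.....+##+++.......++#############++++++.......+++##########
+.
[... 792 characters left out ...]
.+###++...............................+####################
.++###++.............................+++####################
.+####++.............................++#####################
.+####++.............................++#####################
.+###+++.............................++#####################
.+###+++............................++######################
.+###++.............................++######################
+####+..............................++######################
+###++..............+..............+++######################
+###++.............................+++++++##################
+###++..............................++++++++################
[[0.581, -0.324, 0.008, 0.63]]
```

send_rows(moves=[{"slide":[0,0,0],"turn":0,"gripper":0.45},{"slide":[0,0,0],"turn":0,"gripper":0.45},{"slide":[0.03,0,0],"turn":0,"gripper":0.45},{"slide":[0.06,0,0],"turn":0,"gripper":0.2},{"slide":[0.06,0,0],"turn":0,"gripper":0.2}], newtons=30)

```text
time_s: 17.48
tcp_pos: [0.5732, -0.366, -0.0325]
eef_rot: [180.0, -0.0, -105.8]
contact_force: [0.0, 0.7, 0.4]
gripper_width: 0.0313
gripper_force: 0.0
```

send_rows(moves=[{"slide":[0,0,0],"turn":0,"gripper":0.2},{"slide":[0,0,0],"turn":0,"gripper":0.2},{"slide":[0,0,0],"turn":0,"gripper":0.2},{"slide":[0,0,0],"turn":0,"gripper":0.2},{"slide":[0,0,0],"turn":0,"gripper":0.2}])

```text
time_s: 17.9
tcp_pos: [0.5736, -0.3651, -0.0324]
eef_rot: [180.0, 0.0, -105.8]
contact_force: [-0.3, 1.0, -1.0]
gripper_width: 0.0221
gripper_force: 30.0
```

The crate blocks a ferrule grip for a sweep towards +y. At the handle's waist (y≈-8 mm) the gripper body should clear both crate and leaf, so I regrip there.

send_rows(moves=[{"slide":[0,0,0],"turn":0,"gripper":0.5},{"slide":[0,0,0],"turn":0,"gripper":0.5},{"slide":[0.08,0,0],"turn":0,"gripper":0.5},{"slide":[0.17,0,0],"turn":0,"gripper":0.4},{"slide":[0.26,0,0],"turn":0,"gripper":0.05}], newtons=45)

```text
time_s: 18.32
tcp_pos: [0.5619, -0.3923, -0.033]
eef_rot: [179.6, 0.6, -105.7]
contact_force: [5.4, 90.7, 35.3]
gripper_width: 0.0329
gripper_force: 39.9
```

send_rows(moves=[{"slide":[0,0,0],"turn":0,"gripper":0.05},{"slide":[0,0,0],"turn":0,"gripper":0.05},{"slide":[0,0,0],"turn":0,"gripper":0.05},{"slide":[0,0,0],"turn":0,"gripper":0.05},{"slide":[0,0,0],"turn":0,"gripper":0.05}])

```text
time_s: 18.73
tcp_pos: [0.5626, -0.4007, -0.0324]
eef_rot: [179.9, 0.1, -105.8]
contact_force: [0.1, 12.1, 5.2]
gripper_width: 0.0118
gripper_force: 50.8
```

Run:
```python
from h import *
st()
O=np.array([.571,-.193]);ex=np.array([.9982,-.0593]);ey=np.array([.0593,.9982])
def ctr(tx,ty,tau,L=.127):
    t=np.radians(tau); j=np.array([tx+L*np.sin(t),ty-L*np.cos(t)]); return O+j[0]*ex+j[1]*ey
P=[ctr(-.031,y,12) for y in (-.06,.046)]
print(P)
Z=-.0323
chain([(.563,-.4026,Z+.05,-105.8),(.563,-.4026,Z+.05,-81.4),(*P[0],Z+.05,-81.4),(*P[0],Z+.0215,-81.4),(*P[1],Z+.0215,-81.4)],(.563,-.4026,Z,-105.8))
```

```text
18.73 [ 0.5626 -0.4007 -0.0324] [ 1.799e+02  1.000e-01 -1.058e+02] J [-19.  33. -11.  -0. -46.   4.] F [ 0.1 12.1  5.2] w 0.0118 50.8
[array([ 0.55548853, -0.37662064]), array([ 0.56177433, -0.27081144])]
(0.563, -0.4026, 0.0177, -105.8) slide [0.0, 0.0, -0.333] turn -0.0
(0.563, -0.4026, 0.0177, -81.4) slide [0.0, 0.0, -0.0] turn -0.271
(np.float64(0.5554885287254481), np.float64(-0.3766206444863832), 0.0177, -81.4) slide [-0.179, 0.024, -0.0] turn -0.0
(np.float64(0.5554885287254481), np.float64(-0.3766206444863832), -0.010800000000000004, -81.4) slide [0.0, 0.0, 0.19] turn -0.0
(np.float64(0.5617743287254481), np.float64(-0.2708114444863832), -0.010800000000000004, -81.4) slide [-0.691, -0.147, -0.0] turn -0.0
```

send_rows(moves=[{"slide":[-0.01,0,-0.03],"turn":0,"gripper":0.05},{"slide":[-0.01,0,-0.1],"turn":0,"gripper":0.05},{"slide":[-0.01,0,-0.2],"turn":0,"gripper":0.05},{"slide":[-0.01,0,-0.3],"turn":0,"gripper":0.05},{"slide":[-0.01,0,-0.33],"turn":0,"gripper":0.05}])

```text
time_s: 19.15
tcp_pos: [0.5649, -0.403, 0.0205]
eef_rot: [-179.8, -0.1, -105.8]
contact_force: [0.4, -0.0, 0.4]
gripper_width: 0.0113
gripper_force: 43.9
```

Run:
```python
from h import *
st()
T=cap('top','t10.png');S=cap('scene','s10.png')
a=cv2.imread('pics/s10.png');b=cv2.imread('pics/t10.png')
f=lambda im,y,x:cv2.resize(im[y:y+120,x:x+160],(400,300),interpolation=cv2.INTER_CUBIC)
cv2.imwrite('pics/c10.png',np.hstack([f(a,140,270),f(b,170,330)]))
```

```text
19.15 [ 0.5649 -0.403   0.0205] [-1.798e+02 -1.000e-01 -1.058e+02] J [-19.  30.  -8.   0. -51.   4.] F [ 0.4 -0.   0.4] w 0.0113 43.9
```

View pics/c10.png

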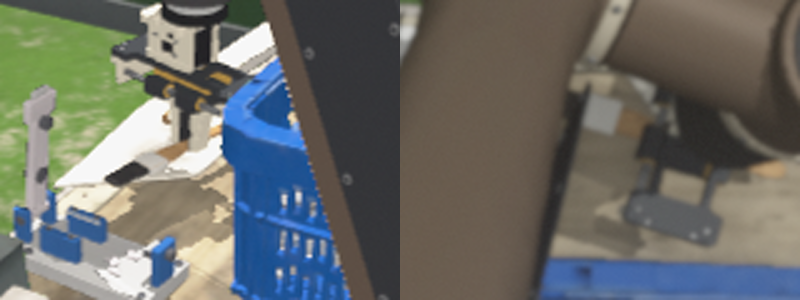

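Picture shows the brush lifted and roughly level, with bristles at about (125,175) in the left panel. I'll check the droop numerically.

Run:
```python
from h import *
T=cap('top');S=cap('scene')
a=cv2.imread('pics/s10.png')[200:222,308:334].max(2); ys,xs=np.nonzero(a<60); u=np.array([xs.mean()+308,ys.mean()+200]); print('S dark',len(xs),u)
c=np.array([.5649,-.403]);d=np.array([.272,.962])
for L in (.095,.103,.111):
  print(L,[(z,np.round(proj(S,[*(c+L*d),z]),1).tolist()) for z in (.04,.05,.06,.07)])
print('T white',410,214,[np.round(proj(T,[*(c+.062*d),z]),1) for z in (.04,.06)])
for r in a: print(''.join('#' if v<60 else '+' if v<95 else '.' if v<170 else 'o' for v in r))
```

```text
S dark 61 [320.93442623 208.52459016]
0.095 [(0.04, [322.5, 212.7]), (0.05, [322.5, 209.7]), (0.06, [322.5, 206.7]), (0.07, [322.5, 203.7])]
0.103 [(0.04, [320.5, 213.7]), (0.05, [320.5, 210.7]), (0.06, [320.5, 207.7]), (0.07, [320.5, 204.6])]
0.111 [(0.04, [318.5, 214.7]), (0.05, [318.5, 211.7]), (0.06, [318.5, 208.7]), (0.07, [318.5, 205.6])]
T white 410 214 [array([411. , 217.5]), array([412.7, 216.4])]
oooooooooooooooooooooooooo
oooooooooooooooooooooooo..
oooooooooooooooooooooooooo
oooooooooooooooooooooooooo
ooooooooooooooo..ooooooooo
ooooooooooooo.###+.ooooooo
ooooooooooo.######+..ooooo
oooooooooo.#########+.oooo
oooooooo.############.oooo
oooooo.############++.oooo
oooo.+##########++..oooooo
oooo++++######++..oooooooo
oooo.++++###++.oooo.......
oooooo.+++++..............
ooooooo...................
oooooooooo.ooo............
oooooooooooooooo..........
oooooooooooooooo..........
oooooooooooooo............
oooooo.oooooo.............
ooooo.oooooooo............
oooooooooooooooo..........
```

Run:
```python
from h import *
chain([(.5555,-.3766,.0172,-81.4),(.5555,-.3766,-.0108,-81.4),(.5590,-.322,-.0108,-81.4),(.5618,-.2708,-.0108,-81.4)],(.5634,-.4012,.0172,-105.8))
```

```text
(0.5555, -0.3766, 0.0172, -81.4) slide [-0.143, 0.095, -0.0] turn -0.271
(0.5555, -0.3766, -0.0108, -81.4) slide [0.0, 0.0, 0.187] turn -0.0
(0.559, -0.322, -0.0108, -81.4) slide [-0.356, -0.078, -0.0] turn -0.0
(0.5618, -0.2708, -0.0108, -81.4) slide [-0.335, -0.069, -0.0] turn -0.0
```

send_rows(moves=[{"slide":[-0.03,0.02,0],"turn":-0.06,"gripper":0.05},{"slide":[-0.06,0.04,0],"turn":-0.13,"gripper":0.05},{"slide":[-0.1,0.06,0],"turn":-0.2,"gripper":0.05},{"slide":[-0.14,0.095,0],"turn":-0.27,"gripper":0.05},{"slide":[-0.143,0.095,0],"turn":-0.271,"gripper":0.05}])

```text
time_s: 19.77
tcp_pos: [0.5543, -0.3756, 0.0159]
eef_rot: [179.9, 0.1, -81.1]
contact_force: [-0.3, -0.2, -0.6]
gripper_width: 0.0113
gripper_force: 43.9
```

send_rows(moves=[{"slide":[0,0,0.07],"turn":0,"gripper":0.05},{"slide":[0,0,0.14],"turn":0,"gripper":0.05},{"slide":[0,0,0.187],"turn":0,"gripper":0.05},{"slide":[-0.05,-0.01,0.187],"turn":0,"gripper":0.05},{"slide":[-0.11,-0.024,0.187],"turn":0,"gripper":0.05}])

```text
time_s: 20.18
tcp_pos: [0.5563, -0.3609, -0.012]
eef_rot: [179.9, -0.0, -81.5]
contact_force: [1.8, -1.7, 1.2]
gripper_width: 0.0115
gripper_force: 44.3
```

send_rows(moves=[{"slide":[-0.06,-0.013,0],"turn":0,"gripper":0.05},{"slide":[-0.12,-0.026,0],"turn":0,"gripper":0.05},{"slide":[-0.18,-0.039,0],"turn":0,"gripper":0.05},{"slide":[-0.24,-0.052,0],"turn":0,"gripper":0.05},{"slide":[-0.3,-0.064,0],"turn":0,"gripper":0.05}])

```text
time_s: 20.6
tcp_pos: [0.5597, -0.3127, -0.0106]
eef_rot: [-180.0, -0.0, -81.4]
contact_force: [0.9, 0.3, -0.6]
gripper_width: 0.0115
gripper_force: 44.4
```

send_rows(moves=[{"slide":[-0.06,-0.013,0],"turn":0,"gripper":0.05},{"slide":[-0.12,-0.026,0],"turn":0,"gripper":0.05},{"slide":[-0.18,-0.039,0],"turn":0,"gripper":0.05},{"slide":[-0.24,-0.05,0],"turn":0,"gripper":0.05},{"slide":[-0.28,-0.06,0],"turn":0,"gripper":0.05}])

```text
time_s: 21.02
tcp_pos: [0.562, -0.2699, -0.0109]
eef_rot: [180.0, 0.0, -81.4]
contact_force: [0.2, -0.3, -0.5]
gripper_width: 0.011
gripper_force: 44.4
```

```bash
cat > e.py <<'E'
from h import *
st()
T=cap('top','tt.png');S=cap('scene','ss.png')
for n in('top','scene'):
  print(n,'chips',[(np.round(x['location'],3).tolist(),round(x['p'],2)) for x in optics.look_for(n,'chip_1')],'brush',[(np.round(x['location'],3).tolist(),round(x['p'],2)) for x in optics.look_for(n,'chip_brush')][:2])
E
python3 e.py
python3 - <<'E'
import cv2
a=cv2.imread('pics/ss.png')[200:270,275:350].max(2)
for r in a: print(''.join('#' if v<60 else '+' if v<110 else '.' if v<165 else 'o' if v<205 else '@' for v in r))
E
```

```text
21.02 [ 0.562  -0.2699 -0.0109] [180.    0.  -81.4] J [ -8.  27. -19.  -0. -44.  16.] F [ 0.2 -0.3 -0.5] w 0.011 44.4
top chips [] brush [([0.552, -0.189, 0.029], 0.68)]
scene chips [] brush [([0.555, -0.193, 0.033], 0.76)]
oo.....oo.....oooooooooo.......ooooo...++++++##################++++.@@@@+++
o......oo.....oooo..ooooooo...o@@oooooooo....+++++##########+##+++++...++++
o......oo.....ooo.++++.ooooooo@@.#++...oooooooo...++++++#######++++++++++++
.......oo....oooo.+++++..++.o@@.#######++...+..ooooo...++++++########++++++
.......oo....oooo...+.+++...+++###########+####o@o...oooo...+++##++##++++++
.......oo....oooooo..o.++....++##########+.+##+@@.###++...oooo.++.o..++++++
.......oo.....oooo..ooooo@@@@o.##########..+++.o.#########++..+#.@@@@.+++++
......ooo..+++..o....ooo@@@@@@@##########..+++.++##############+@@@@@o#####
......ooo.++++.oo....oo@@@@@@@@#########++++++++###########++##.@@@@@@+++++
......ooo.++++......oo@@@@@@@@@+####+###++....++##########+..++.@@@@@@o....
......ooo.++++..oo.o@@@@@@@@@@@o..+++####+.oo...##########..++..oooo@@@oooo
......oo..+++...ooo@@@@@@@@@@@@@@@@..+++
[... 3743 characters left out ...]
....o@@@@@@@@@@@
@@@@@@@@@@@o.++..++++++.oooo.+......+....ooo.......ooo.........o@@@@@@@@@@@
@@@@@@@@@@@.+++..++++++++..++.......++.....................o..o@@@@@@@@@@@@
@@@@@@@@@@.++++..++++++++++++.oooo.......................o@@@o@@@@@@@@@@@@@
@@@@@@@@@.++++++...++++++++++..ooo........oo............@@@@@@@@@@@@@@@@@@@
@@@@@@@o.+++++++....+++++++++.............@@@o.........o@@@@@@@@@@@@@@@@@@@
@@@@@@o.++++++++...++++++++..............o@@@@@@....o.@@@@@@@@@@@@@@@@@@@@@
o@@@@o.+++++++++..+++..++...............o@@@@@@@@oo..@@@@@@@@@@@@@@@@@@@@@@
..o@o.++++++++++......................o@@@@@@@@@@@@@@@@@@@@@@@@@@@@@@@@@@@@
++...+++++++++++.....................o@@@@@@@@@@@@@@@@@@@@@@@@@@@@@@@@@@@@@
```

Run:
```python
from h import *
chain([(.562,-.27,.0142,-81.4),(.557,-.374,.0142,-98.7),(.557,-.374,-.0318,-98.7)],(.562,-.27,-.0108,-81.4))
```

```text
(0.562, -0.27, 0.0142, -81.4) slide [0.0, 0.0, -0.167] turn -0.0
(0.557, -0.374, 0.0142, -98.7) slide [0.681, 0.137, -0.0] turn 0.192
(0.557, -0.374, -0.0318, -98.7) slide [0.0, 0.0, 0.307] turn -0.0
```

send_rows(moves=[{"slide":[-0.02,-0.005,0],"turn":0,"gripper":0.05},{"slide":[-0.04,-0.01,0],"turn":0,"gripper":0.05},{"slide":[-0.04,-0.01,0],"turn":0,"gripper":0.05},{"slide":[-0.02,-0.005,-0.1],"turn":0,"gripper":0.05},{"slide":[0,0,-0.19],"turn":0,"gripper":0.05}])

```text
time_s: 21.73
tcp_pos: [0.5613, -0.2709, 0.0172]
eef_rot: [179.9, 0.0, -81.4]
contact_force: [0.7, 0.0, 0.3]
gripper_width: 0.0113
gripper_force: 44.4
```

send_rows(moves=[{"slide":[0.15,0.03,0],"turn":0.02,"gripper":0.05},{"slide":[0.3,0.06,0],"turn":0.06,"gripper":0.05},{"slide":[0.45,0.09,0],"turn":0.1,"gripper":0.05},{"slide":[0.58,0.12,0],"turn":0.15,"gripper":0.05},{"slide":[0.68,0.137,0],"turn":0.19,"gripper":0.05}])

```text
time_s: 22.15
tcp_pos: [0.5566, -0.3766, 0.0175]
eef_rot: [180.0, -0.0, -98.8]
contact_force: [0.3, 0.9, -0.4]
gripper_width: 0.0112
gripper_force: 44.4
```

```bash
python3 e.py
python3 - <<'E'
import sys; sys.path.insert(0,'.')
from h import *
T=cap('top');S=cap('scene')
# rectify scene & original to seat plane, jig frame, 1 px = 2 mm; x -75..+5, y -50..+50
O=np.array([.571,-.193]);ex=np.array([.9982,-.0593]);ey=np.array([.0593,.9982])
for c,f in ((S,'scene0.png'),(S,'ss.png'),(T,'tt.png')):
    im=cv2.imread('pics/'+f).max(2).astype(np.float32)
    X,Y=np.meshgrid(np.arange(-70,6,2.)/1e3,np.arange(64,-50,-3.)/1e3)
    m=np.array([[proj(c,[*(O+x*ex+y*ey),.02]) for x,y in zip(a,b)] for a,b in zip(X,Y)],np.float32)
    r=cv2.remap(im,m[...,0],m[...,1],cv2.INTER_LINEAR)
    print(f)
    for y,row in zip(Y[:,0],r): print('%4d'%(y*1000),''.join(' .:-=+*#%@'[min(9,int(v/25.6))] for v in row))
E
```

```text
22.15 [ 0.5566 -0.3766  0.0175] [180.   -0.  -98.8] J [-17.  29. -11.   0. -50.   9.] F [ 0.3  0.9 -0.4] w 0.0112 44.4
top chips [] brush [([0.567, -0.31, 0.059], 0.65)]
scene chips [([0.58, -0.184, 0.029], 0.46)] brush [([0.564, -0.306, 0.063], 0.85), ([0.489, 0.265, 0.025], 0.16)]
scene0.png
  64 ++++++++++++++++++++++++++++++++++++++
  61 ++++++++++++++++++++++++++++++++++++++
  58 ++++++++++++++++++++++++++++++++++++++
  55 ++++++++++++++++++++++++++++++++++++++
  52 +**++**++**++**++**++**+++*+++*+++++++
  49 #%%##%#######%########################
  46 @@@@@@@@@@%@@@@@@@%@@@@%@@%%@@@%@@%%@@
  43 @@@@@@@@@@@@@@@@@@@@@@@@@@@@@@@@@@@@@@
  40 @@@@@@@@@@@@@@@@@@@@@@@@@@@@@@@@@@@@@@
  37 @@@@@@@@@@@@@@@@@@@@@@@@@@@@@@@@@@@%%#
  34 @@@@@@@@@@@@@@@@@@@@@@@@@@@@@@@@@%%##*
  31 @@@@@@@@@@@@@@@@@@@@@@@@@@@@@@@@@@%*++
  28 @@@@@@@@@@@%%%@@@@@@@@@@@@@@@@@@@%#++=
  25 @@@@@@@@@%##*###%%@@@@@@@@@@@@@@@@%*==
  22 @@@@@@@@@%%###*##%%@@@@@@@@@@@@@@@%#+=
  19 @@@@@@@@@@@%%%%%%%%@@@@@@@@@@@@@@@@%#+
  16 @@@@@@@@@@@@@@@@@@@@@@@@@@@@@@@@@@@@%#
  13 @@@@@@@@@@@@@@@@@%%%@@@@@@@@@@@@@@@@%%
  10 @@@@@@@@
[... 3524 characters left out ...]
2 ========-===-=============-========-==
  -5 ======-======-=--=========---==-------
  -8 =-=======---=-====-==----=----==-=----
 -11 ============----===---------------===-
 -14 ========---=---=--=-==-===-------==-=-
 -17 ==========---=--------------===-==----
 -20 ========-=--==---===--=-------==------
 -23 ====--==-=-----=--==---=---=--=-------
 -26 --===-------=------=-=--------===---==
 -29 =----=---------=----===-----------==--
 -32 --======-------=--=--==----------=-=--
 -35 --==--==------------=----=--===-======
 -38 ----=-------------------------=---===-
 -41 --------------------------------------
 -44 --------------------------------------
 -47 --------------------------------------
```

send_rows(moves=[{"slide":[0,0,0.12],"turn":0,"gripper":0.05},{"slide":[0,0,0.22],"turn":0,"gripper":0.05},{"slide":[0,0,0.29],"turn":0,"gripper":0.05},{"slide":[0,0,0.325],"turn":0,"gripper":0.05},{"slide":[0,0,0.328],"turn":0,"gripper":0.05}])

```text
time_s: 22.97
tcp_pos: [0.5568, -0.3745, -0.0321]
eef_rot: [179.9, 0.0, -98.4]
contact_force: [-0.0, -0.0, 0.0]
gripper_width: 0.0112
gripper_force: 44.7
```

send_rows(moves=[{"slide":[0,0,0],"turn":0,"gripper":0.5},{"slide":[0,0,0],"turn":0,"gripper":0.5},{"slide":[0,0,0],"turn":0,"gripper":0.5},{"slide":[0,0,-0.1],"turn":0,"gripper":0.5},{"slide":[0,0,-0.35],"turn":0,"gripper":0.5}])

```text
time_s: 23.38
tcp_pos: [0.5534, -0.3734, 0.0164]
eef_rot: [179.5, 0.1, -98.6]
contact_force: [-0.3, 0.1, -0.1]
gripper_width: 0.0392
gripper_force: 0.0
```

Run:
```python
from h import *
st()
T=cap('top','t11.png')
for t in ('lever_casting','lever_boss'):
  for n in('top',): print(t,[(np.round(x['location'],3).tolist(),round(x['p'],2)) for x in optics.look_for(n,t)][:2])
# path to rest; boss (.4945,.203), z tip above foot: bench z .012+.009+.0015
B=(.494,.203); ZT=.0225-.033
chain([(.557,-.374,.12,-98.7),(.557,-.374,.26,-120),(.52,-.24,.28,-150),(.50,-.10,.28,-174.1),(.494,.05,.28,-174.1),(*B,.20,-174.1),(*B,.06,-174.1),(*B,ZT,-174.1)],(.557,-.374,.021,-98.7))
```

```text
23.38 [ 0.5534 -0.3734  0.0164] [ 1.795e+02  1.000e-01 -9.860e+01] J [-17.  29. -11.  -0. -50.   9.] F [-0.3  0.1 -0.1] w 0.0392 0.0
lever_casting [([0.51, 0.204, 0.023], 0.82)]
lever_boss [([0.516, 0.203, 0.02], 0.73)]
(0.557, -0.374, 0.12, -98.7) slide [0.0, 0.0, -0.66] turn -0.0
(0.557, -0.374, 0.26, -120) slide [0.0, 0.0, -0.933] turn 0.237
(0.52, -0.24, 0.28, -150) slide [-0.65, 0.66, -0.133] turn 0.333
(0.5, -0.1, 0.28, -174.1) slide [-0.351, 0.875, -0.0] turn 0.268
(0.494, 0.05, 0.28, -174.1) slide [-0.063, 0.999, -0.0] turn -0.0
(0.494, 0.203, 0.2, -174.1) slide [-0.105, 1.015, 0.533] turn -0.0
(0.494, 0.203, 0.06, -174.1) slide [0.0, 0.0, 0.933] turn -0.0
(0.494, 0.203, -0.010500000000000002, -174.1) slide [0.0, 0.0, 0.47] turn -0.0
```

send_rows(moves=[{"slide":[0,0,-0.25],"turn":0,"gripper":0.5},{"slide":[0,0,-0.5],"turn":0,"gripper":0.5},{"slide":[0,0,-0.75],"turn":0,"gripper":0.5},{"slide":[0,0,-0.95],"turn":0.05,"gripper":0.5},{"slide":[0,0,-1],"turn":0.12,"gripper":0.5}])

```text
time_s: 23.95
tcp_pos: [0.5594, -0.3765, 0.1775]
eef_rot: [-179.5, -0.1, -109.4]
contact_force: [0.2, -1.0, 1.1]
gripper_width: 0.0438
gripper_force: 0.0
```

send_rows(moves=[{"slide":[-0.05,0.04,-0.2],"turn":0.07,"gripper":0.5},{"slide":[-0.15,0.12,-0.4],"turn":0.14,"gripper":0.5},{"slide":[-0.3,0.25,-0.55],"turn":0.21,"gripper":0.5},{"slide":[-0.46,0.4,-0.6],"turn":0.28,"gripper":0.5},{"slide":[-0.62,0.55,-0.6],"turn":0.35,"gripper":0.5}])

```text
time_s: 24.37
tcp_pos: [0.5103, -0.2596, 0.2632]
eef_rot: [-179.8, 0.1, -141.2]
contact_force: [0.9, -0.0, 0.3]
gripper_width: 0.0439
gripper_force: 0.0
```

Run:
```python
from h import *
st()
B=(.493,.204)
chain([(.50,-.11,.26,-174.1),(.496,.03,.26,-174.1),(.493,.16,.20,-174.1),(*B,.08,-174.1),(*B,-.0105,-174.1)])
```

```text
24.37 [ 0.5103 -0.2596  0.2632] [-1.798e+02  1.000e-01 -1.412e+02] J [ -7.   9.  -6.   0. -75. -44.] F [ 0.9 -0.   0.3] w 0.0439 0.0
(0.5, -0.11, 0.26, -174.1) slide [-0.572, 0.82, 0.022] turn 0.366
(0.496, 0.03, 0.26, -174.1) slide [-0.069, 0.931, -0.0] turn -0.0
(0.493, 0.16, 0.2, -174.1) slide [-0.069, 0.864, 0.4] turn -0.0
(0.493, 0.204, 0.08, -174.1) slide [-0.03, 0.292, 0.8] turn -0.0
(0.493, 0.204, -0.0105, -174.1) slide [0.0, 0.0, 0.603] turn -0.0
```

send_rows(moves=[{"slide":[-0.11,0.16,0],"turn":0.07,"gripper":0.5},{"slide":[-0.22,0.32,0],"turn":0.14,"gripper":0.5},{"slide":[-0.34,0.49,0.01],"turn":0.22,"gripper":0.5},{"slide":[-0.46,0.66,0.02],"turn":0.29,"gripper":0.5},{"slide":[-0.57,0.82,0.02],"turn":0.366,"gripper":0.5}])

```text
time_s: 24.78
tcp_pos: [0.4977, -0.1091, 0.2576]
eef_rot: [180.0, 0.0, -174.1]
contact_force: [0.2, 0.0, 0.5]
gripper_width: 0.0437
gripper_force: 0.0
```

send_rows(moves=[{"slide":[-0.02,0.2,0],"turn":0,"gripper":0.5},{"slide":[-0.03,0.4,0],"turn":0,"gripper":0.5},{"slide":[-0.05,0.6,0],"turn":0,"gripper":0.5},{"slide":[-0.06,0.8,0],"turn":0,"gripper":0.5},{"slide":[-0.07,0.93,0],"turn":0,"gripper":0.5}])

```text
time_s: 25.2
tcp_pos: [0.4932, 0.0314, 0.2579]
eef_rot: [180.0, 0.0, -173.7]
contact_force: [0.9, -0.2, 0.7]
gripper_width: 0.0439
gripper_force: 0.0
```

send_rows(moves=[{"slide":[-0.02,0.2,0.04],"turn":0,"gripper":0.5},{"slide":[-0.03,0.4,0.1],"turn":0,"gripper":0.5},{"slide":[-0.05,0.6,0.2],"turn":0,"gripper":0.5},{"slide":[-0.06,0.75,0.3],"turn":0,"gripper":0.5},{"slide":[-0.07,0.86,0.4],"turn":0,"gripper":0.5}])

```text
time_s: 25.62
tcp_pos: [0.4897, 0.1606, 0.1973]
eef_rot: [180.0, 0.0, -173.7]
contact_force: [0.1, -0.1, -0.8]
gripper_width: 0.0438
gripper_force: 0.0
```

send_rows(moves=[{"slide":[-0.01,0.1,0.15],"turn":0,"gripper":0.5},{"slide":[-0.02,0.2,0.35],"turn":0,"gripper":0.5},{"slide":[-0.03,0.29,0.55],"turn":0,"gripper":0.5},{"slide":[-0.03,0.29,0.7],"turn":0,"gripper":0.5},{"slide":[-0.03,0.29,0.8],"turn":0,"gripper":0.5}])

```text
time_s: 26.03
tcp_pos: [0.4884, 0.2022, 0.0751]
eef_rot: [-179.9, -0.2, -173.7]
contact_force: [-0.2, -0.4, 0.0]
gripper_width: 0.0438
gripper_force: 0.0
```

Run:
```python
from h import *
st()
S=cap('scene','s12.png')
print([(np.round(x['location'],3).tolist(),round(x['p'],2)) for x in optics.look_for('scene','lever_boss')][:2])
a=cv2.imread('pics/s12.png')[315:375,205:285].max(2)
for r in a[::2]: print(''.join(' .:-=+*#%@'[min(9,int(v/25.6))] for v in r))
for k in (1,-1): print(proj(S,[.493-k*.0023,.204+k*.0225,.113])-[205,315])
print('boss',proj(S,[.493,.204,.032])-[205,315])
chain([(.493,.204,-.0105,-174.1)])
```

```text
26.03 [0.4884 0.2022 0.0751] [-179.9   -0.2 -173.7] J [  44.   13.  -27.   -0.  -50. -127.] F [-0.2 -0.4  0. ] w 0.0438 0.0
[([0.496, 0.203, 0.02], 0.82), ([0.637, -0.192, 0.136], 0.32)]
********++***+**++***++++--#%%%%%%%%%##########*=::::-+***++=-::-*###%%%####%%%%
********+=-=+***++****++++=*%%%%%%%%%%%%%%%%%%##*+-:::::::::::-*###%%#####%%%%%%
#****************++****+++=*%%%%%%%%%%%%%%%%%%##****=-------+###########%%%%%%%%
%%%%%%%##*******+=+****++++=*%%%%##%%%%%%%%%########**********########%%%%%%%%##
%%%%##%%@@@@%#**********++++*#####%%%%%%%%%#################*###*****###%%%%%###
%%%%#*++++*#%%@@@%##****+*#####%%%%%%%%%%%%%#############**#####*********#######
%####*+++++++++**#%%@@@%*++*##%%%%%%%%%%%%%%####*######*****************###***##
#####**++++++++++++++***+++*#%%%%%%%%%#######**######**####****#*******#########
####%#*****++++++++++++++++*%%%%%%%***######*#######**#############**#*########@
@@%%#**%@%#**++++++++++++++#@@%#%*+========+*#####*********#############**###%@@
@@@@@@@%%%%@@%#*****+++++++*%@%++**+=============+*********################%@@@@
+*#%%@@@@@@@@@%%%@@%%#
[... 973 characters left out ...]
++++==+++++++++======---------==*%%@@@%@@@@@@@@@@@@@@@@@@
**********+++++******++++==+++++++++======----======+****+=*%%%@@@@@@@%%@@%@@@@@
++++++*********++++**+**++==+++++++==------=======+**********++*#%@@@%%%%%@@@@@@
*#*++++++++*********+++++++++++=====-----========+****####********+*#%%%%@@@@@@@
**+++++++++++++++++*******++++++++++============+****#####**#####*****++*%@@@@@@
++++++++++++++++++++++**********++++++========+*****####**#######********++#@@@@
+++++++++++++++++===++++++++*******+++=======+***####***#############******#*+#@
[20.47520172  3.50004808]
[ 33.56362098 -11.14735159]
boss [31.57087358 25.74166394]
(0.493, 0.204, -0.0105, -174.1) slide [-0.036, 0.015, 0.571] turn 0.004
```

send_rows(moves=[{"slide":[-0.01,0,0.15],"turn":0,"gripper":0.5},{"slide":[-0.03,0.01,0.3],"turn":0,"gripper":0.5},{"slide":[-0.03,0.01,0.43],"turn":0,"gripper":0.5},{"slide":[-0.03,0.01,0.52],"turn":0,"gripper":0.5},{"slide":[-0.03,0.01,0.55],"turn":0,"gripper":0.5}])

```text
time_s: 26.55
tcp_pos: [0.4938, 0.2038, -0.0054]
eef_rot: [-180.0, -0.1, -173.8]
contact_force: [0.5, -0.1, -0.3]
gripper_width: 0.044
gripper_force: 0.0
```

send_rows(moves=[{"slide":[0,0,0.01],"turn":0,"gripper":0.4},{"slide":[0,0,0.02],"turn":0,"gripper":0.3},{"slide":[0,0,0.02],"turn":0,"gripper":0.2},{"slide":[0,0,0.02],"turn":0,"gripper":0.1},{"slide":[0,0,0.02],"turn":0,"gripper":0.1}], newtons=35)

```text
time_s: 26.97
tcp_pos: [0.4947, 0.2048, -0.0066]
eef_rot: [179.9, 0.1, -173.7]
contact_force: [-1.7, -0.8, 2.8]
gripper_width: 0.0231
gripper_force: 35.0
```

send_rows(moves=[{"slide":[0,0,0],"turn":0,"gripper":0.1},{"slide":[0,0,0],"turn":0,"gripper":0.1},{"slide":[0,0,0],"turn":0,"gripper":0.1},{"slide":[0,0,-0.03],"turn":0,"gripper":0.1},{"slide":[0,0,-0.08],"turn":0,"gripper":0.1}])

```text
time_s: 27.38
tcp_pos: [0.4935, 0.2039, 0.0042]
eef_rot: [-180.0, -0.1, -173.8]
contact_force: [0.1, 0.7, -0.3]
gripper_width: 0.0226
gripper_force: 35.0
```

send_rows(moves=[{"slide":[0,0,-0.15],"turn":0,"gripper":0.1},{"slide":[0,0,-0.35],"turn":0,"gripper":0.1},{"slide":[0,0,-0.6],"turn":0,"gripper":0.1},{"slide":[0,0,-0.85],"turn":0,"gripper":0.1},{"slide":[0,0,-1],"turn":0,"gripper":0.1}])

```text
time_s: 27.8
tcp_pos: [0.4952, 0.2048, 0.1592]
eef_rot: [179.9, 0.2, -173.7]
contact_force: [0.5, 0.9, 0.8]
gripper_width: 0.0227
gripper_force: 35.0
```

send_rows(moves=[{"slide":[0,-0.05,-0.2],"turn":0,"gripper":0.1},{"slide":[0,-0.15,-0.4],"turn":0,"gripper":0.1},{"slide":[0,-0.3,-0.6],"turn":0,"gripper":0.1},{"slide":[0,-0.5,-0.7],"turn":-0.02,"gripper":0.1},{"slide":[0,-0.7,-0.7],"turn":-0.06,"gripper":0.1}])

```text
time_s: 28.22
tcp_pos: [0.507, 0.0997, 0.2644]
eef_rot: [179.9, 0.4, -168.2]
contact_force: [0.6, 0.3, -0.7]
gripper_width: 0.0226
gripper_force: 35.0
```

Run:
```python
from h import *
st()
chain([(.50,-.02,.26,-145),(.53,-.15,.26,-115),(.60,-.28,.26,-90),(.625,-.33,.15,-90),(.625,-.33,.03,-90),(.625,-.33,-.016,-90)])
```

```text
28.22 [0.507  0.0997 0.2644] [ 179.9    0.4 -168.2] J [  33.    3.  -13.    0.  -74. -111.] F [ 0.6  0.3 -0.7] w 0.0226 35.0
(0.5, -0.02, 0.26, -145) slide [0.209, -0.771, 0.029] turn -0.258
(0.53, -0.15, 0.26, -115) slide [0.333, -0.825, -0.0] turn -0.333
(0.6, -0.28, 0.26, -90) slide [0.588, -0.789, -0.0] turn -0.278
(0.625, -0.33, 0.15, -90) slide [0.333, -0.167, 0.733] turn 0.0
(0.625, -0.33, 0.03, -90) slide [0.0, 0.0, 0.8] turn 0.0
(0.625, -0.33, -0.016, -90) slide [0.0, 0.0, 0.307] turn 0.0
```

send_rows(moves=[{"slide":[0.04,-0.15,0],"turn":-0.05,"gripper":0.1},{"slide":[0.08,-0.3,0],"turn":-0.1,"gripper":0.1},{"slide":[0.12,-0.46,0],"turn":-0.15,"gripper":0.1},{"slide":[0.16,-0.62,0],"turn":-0.2,"gripper":0.1},{"slide":[0.21,-0.77,0],"turn":-0.26,"gripper":0.1}])

```text
time_s: 28.63
tcp_pos: [0.4975, -0.0209, 0.26]
eef_rot: [180.0, 0.0, -144.7]
contact_force: [0.2, -0.6, -0.3]
gripper_width: 0.0228
gripper_force: 35.0
```

send_rows(moves=[{"slide":[0.06,-0.16,0],"turn":-0.07,"gripper":0.1},{"slide":[0.13,-0.33,0],"turn":-0.14,"gripper":0.1},{"slide":[0.2,-0.5,0],"turn":-0.2,"gripper":0.1},{"slide":[0.26,-0.66,0],"turn":-0.27,"gripper":0.1},{"slide":[0.33,-0.82,0],"turn":-0.335,"gripper":0.1}])

```text
time_s: 29.05
tcp_pos: [0.5279, -0.15, 0.26]
eef_rot: [-180.0, 0.0, -114.5]
contact_force: [0.3, 1.0, -0.1]
gripper_width: 0.0231
gripper_force: 35.0
```

send_rows(moves=[{"slide":[0.12,-0.16,0],"turn":-0.06,"gripper":0.1},{"slide":[0.24,-0.32,0],"turn":-0.12,"gripper":0.1},{"slide":[0.36,-0.48,0],"turn":-0.18,"gripper":0.1},{"slide":[0.48,-0.64,0],"turn":-0.24,"gripper":0.1},{"slide":[0.59,-0.79,0],"turn":-0.28,"gripper":0.1}])

```text
time_s: 29.47
tcp_pos: [0.5987, -0.2803, 0.2597]
eef_rot: [180.0, 0.0, -89.3]
contact_force: [0.2, 1.2, -0.2]
gripper_width: 0.0227
gripper_force: 35.0
```

```bash
python3 - <<'E'
from h import *
st()
chain([(.625,-.33,.15,-90),(.625,-.33,.02,-90),(.625,-.33,-.0165,-90)])
E
python3 e.py
```

```text
29.47 [ 0.5987 -0.2803  0.2597] [180.    0.  -89.3] J [ -8.  17.   5.  -0. -77.   9.] F [ 0.2  1.2 -0.2] w 0.0227 35.0
(0.625, -0.33, 0.15, -90) slide [0.334, -0.171, 0.732] turn 0.008
(0.625, -0.33, 0.02, -90) slide [0.0, 0.0, 0.867] turn 0.0
(0.625, -0.33, -0.0165, -90) slide [0.0, 0.0, 0.243] turn 0.0
29.47 [ 0.5987 -0.2803  0.2597] [180.    0.  -89.3] J [ -8.  17.   5.  -0. -77.   9.] F [ 0.2  1.2 -0.2] w 0.0227 35.0
top chips [] brush [([0.561, -0.289, 0.007], 0.62)]
scene chips [([0.341, 0.179, 0.034], 0.72)] brush [([0.56, -0.325, 0.009], 0.68)]
```

send_rows(moves=[{"slide":[0.08,-0.04,0.14],"turn":0,"gripper":0.1},{"slide":[0.16,-0.08,0.3],"turn":0,"gripper":0.1},{"slide":[0.25,-0.13,0.45],"turn":0,"gripper":0.1},{"slide":[0.33,-0.17,0.6],"turn":0,"gripper":0.1},{"slide":[0.33,-0.17,0.73],"turn":0,"gripper":0.1}])

```text
time_s: 30.18
tcp_pos: [0.6246, -0.3285, 0.1488]
eef_rot: [180.0, -0.0, -89.6]
contact_force: [0.7, 0.1, -1.0]
gripper_width: 0.023
gripper_force: 35.0
```

send_rows(moves=[{"slide":[0,0,0.2],"turn":0,"gripper":0.1},{"slide":[0,0,0.4],"turn":0,"gripper":0.1},{"slide":[0,0,0.6],"turn":0,"gripper":0.1},{"slide":[0,0,0.75],"turn":0,"gripper":0.1},{"slide":[0,0,0.87],"turn":0,"gripper":0.1}])

```text
time_s: 30.6
tcp_pos: [0.6235, -0.3265, 0.018]
eef_rot: [179.9, 0.0, -89.6]
contact_force: [0.7, -0.1, -0.8]
gripper_width: 0.0225
gripper_force: 35.0
```

send_rows(moves=[{"slide":[0,0,0.08],"turn":0,"gripper":0.1},{"slide":[0,0,0.15],"turn":0,"gripper":0.1},{"slide":[0,0,0.19],"turn":0,"gripper":0.1},{"slide":[0,0,0.21],"turn":0,"gripper":0.1},{"slide":[0,0,0.22],"turn":0,"gripper":0.1}])

```text
time_s: 31.02
tcp_pos: [0.6249, -0.328, -0.0131]
eef_rot: [-180.0, -0.0, -89.6]
contact_force: [0.1, -0.2, -0.2]
gripper_width: 0.0228
gripper_force: 35.0
```

```bash
python3 -c "
from h import *
st()"
```

```text
31.02 [ 0.6249 -0.328  -0.0131] [-180.    -0.   -89.6] J [-12.  33.  -8.   0. -49.  12.] F [ 0.1 -0.2 -0.2] w 0.0228 35.0
```

send_rows(moves=[{"slide":[0,0,0.01],"turn":0,"gripper":0.1},{"slide":[0,0,0.02],"turn":0,"gripper":0.1},{"slide":[0,0,0.025],"turn":0,"gripper":0.1},{"slide":[0,0,0.03],"turn":0,"gripper":0.1},{"slide":[0,0,0.035],"turn":0,"gripper":0.1}])

```text
time_s: 31.43
tcp_pos: [0.6246, -0.3282, -0.0185]
eef_rot: [-180.0, -0.0, -89.6]
contact_force: [-0.4, 0.1, 5.2]
gripper_width: 0.0229
gripper_force: 35.0
```

send_rows(moves=[{"slide":[0,0,-0.01],"turn":0,"gripper":0.34},{"slide":[0,0,-0.02],"turn":0,"gripper":0.34},{"slide":[0,0,-0.04],"turn":0,"gripper":0.34},{"slide":[-0.05,0,-0.04],"turn":0,"gripper":0.34},{"slide":[-0.15,0,-0.04],"turn":0,"gripper":0.34}])

```text
time_s: 31.85
tcp_pos: [0.6243, -0.3061, -0.0126]
eef_rot: [-180.0, -0.0, -89.7]
contact_force: [1.6, 0.0, 0.2]
gripper_width: 0.0302
gripper_force: 0.0
```

send_rows(moves=[{"slide":[-0.09,0,0],"turn":0,"gripper":0.34},{"slide":[-0.17,0,0],"turn":0,"gripper":0.34},{"slide":[-0.17,0,0.03],"turn":0,"gripper":0.34},{"slide":[-0.17,0,0.08],"turn":0,"gripper":0.34},{"slide":[-0.17,0,0.11],"turn":0,"gripper":0.34}])

```text
time_s: 32.27
tcp_pos: [0.6239, -0.2792, -0.0303]
eef_rot: [180.0, 0.0, -89.5]
contact_force: [-0.1, -0.5, 0.4]
gripper_width: 0.0297
gripper_force: 0.0
```

```bash
python3 -c "
from h import *
st()"; python3 e.py >/dev/null; python3 -c "
from h import *
for n in('top','scene'): print([(np.round(x['location'],3).tolist(),round(x['p'],2)) for x in optics.look_for(n,'lever_boss')][:2],[(np.round(x['location'],3).tolist(),round(x['p'],2)) for x in optics.look_for(n,'lever_casting')][:2])"
```

```text
32.27 [ 0.6239 -0.2792 -0.0303] [180.    0.  -89.5] J [ -8.  33. -12.  -0. -46.   8.] F [-0.1 -0.5  0.4] w 0.0297 0.0
[] [([0.568, -0.192, 0.021], 0.44)]
[([0.56, -0.328, 0.01], 0.45)] []
```

Now close on the thin end, tips about 2.5 mm above the bench.

send_rows(moves=[{"slide":[0,0,0.005],"turn":0,"gripper":0.15},{"slide":[0,0,0.005],"turn":0,"gripper":0.1},{"slide":[0,0,0.005],"turn":0,"gripper":0.1},{"slide":[0,0,0.005],"turn":0,"gripper":0.1},{"slide":[0,0,0.005],"turn":0,"gripper":0.1}], newtons=40)

```text
time_s: 33.18
tcp_pos: [0.6241, -0.2801, -0.0301]
eef_rot: [180.0, -0.0, -89.6]
contact_force: [0.1, -0.4, -0.6]
gripper_width: 0.0183
gripper_force: 40.0
```

send_rows(moves=[{"slide":[0,0,0],"turn":0,"gripper":0.1},{"slide":[0,0,-0.02],"turn":0,"gripper":0.1},{"slide":[0,0,-0.08],"turn":0,"gripper":0.1},{"slide":[0,0,-0.2],"turn":0,"gripper":0.1},{"slide":[0,0,-0.35],"turn":0,"gripper":0.1}])

```text
time_s: 33.6
tcp_pos: [0.6229, -0.2798, 0.022]
eef_rot: [179.8, 0.0, -89.6]
contact_force: [0.3, -1.0, -1.0]
gripper_width: 0.0185
gripper_force: 39.9
```

Run:
```python
from h import *
st()
T=cap('top','t14.png');S=cap('scene','s14.png')
# expected casting: tcp at casting y=-18 ; +y dir = world -y
c=np.array([.6239,-.2792]); 
print('boss top exp S',[np.round(proj(S,[c[0],c[1]-.048,z]),1) for z in (.06,.07,.08)],'T',proj(T,[c[0],c[1]-.048,.07]))
u=proj(S,[c[0],c[1]-.03,.065]).astype(int); a=cv2.imread('pics/s14.png')[u[1]-25:u[1]+25,u[0]-40:u[0]+40].max(2); print('S origin',u-[40,25])
for r in a: print(''.join(' .:-=+*#%@'[min(9,int(v/25.6))] for v in r))
```

```text
33.6 [ 0.6229 -0.2798  0.022 ] [179.8   0.  -89.6] J [ -8.  29.  -9.  -0. -51.   8.] F [ 0.3 -1.  -1. ] w 0.0185 39.9
boss top exp S [array([315.4, 201.6]), array([315.4, 198.5]), array([315.3, 195.5])] T [406.68523452 197.01260101]
S origin [272 177]
###*+*********++****=:::::-=*######*=::::::-+**==--:::::::--------==---%@@@%%%%%
###**********+******+-::::::::-=++*+-:::::-+****##*=:::::----------=--:#%%%%%@@#
*##*******************==--:::::::::::::::::=++*****+=-==-------------::#%%%%%%%%
*##+--=+******************==-::::::::::::::::::=++*+===------------::::#%%%%#***
*##+---+##*********+==+******+=--:::::::::::::::---:**------------:::-+%@@%#*++*
*##*+=-+*#*********+-:::-===+****+=--:::::::::::-----------------:::=*#@@@@#+++*
*##*#*+************=-::::::::::=+****==--:::::::::--------------:::=*#@@@@@@++**
+*#**++***********+-::::-=-::::-+++++****=--:::::::-----------::.:=**#@@@@@@@#**
+**************+++-::::-===:::=**=::::=++**+-:::::-----------::::=***#%%%%@@@@@%
**=+**+*******+=-=-::::=+-----++-::::::::-==::::::::--------:::-+**++#%@%%%%@@@@
*****++******+=---:::::++------:::::::
[... 2501 characters left out ...]
@@%**%@@%@@%%%#*##%%###%%@@@@@@@@%%%@@@@@@@#**#%%%%%
++**************++++*##%@@@@@%%%%%%%%%%##*++*#####%%%%@@@@@@@@@@@@@@@@%*%%@@%%%%
++***************++++*%@@@@@@%%%%%%%%%*++++===*#%%%%%%%%%%@@@@@@@@@@@#*%@@@@@@@@
*****************+++=#@@@@%%%%%%%%%%%*+++======#%%%%%%%%%@@@@@@@@@@@%*%@@@@@@@@@
****==***********+++=+%%%#++%%%%@@@%#++++=====+#%%%%%%%@@@@@@@@@@@@%*%@@@@@@@@@@
***++++=-+******+==+==*+++=--=*%%%%%*++++++==+#%%%%%%@@@@@@@@@@@@@#+%@@@@@@@@@@@
***+++++++*****+++++==##++++==++==#*++++++=++#%%%%%%@@@@@@@@@@@@@#+#%@@@@@@@@@@@
+**++++++++***++++++==+++++++++++++====++++#%%%%%%%@@@@@@@@@@@@@%*#%@@@@@@@@@@@@
+**====+++++++++++++++*++++++*+++++=--==+##%%%%%%#+*%@@@@@@@@@@%*%%%@@@@@@@@@@@@
```

```bash
cat > g.py <<'E'
from h import *
T=cap('top','t15.png');S=cap('scene','s15.png')
O=np.array([.571,-.193]);ex=np.array([.9982,-.0593]);ey=np.array([.0593,.9982])
def rect(c,im,xs,ys,z):
    P=np.array([[[*(O+x*ex+y*ey),z] for x in xs] for y in ys]); R=att(c)
    q=(P-np.array(c['origin']))@R@np.array(c['intrinsics']).T; m=(q[...,:2]/q[...,2:]).astype(np.float32)
    return cv2.remap(im,m[...,0],m[...,1],cv2.INTER_CUBIC)
def edges(prof,ax,n=4,sep=6):
    g=np.gradient(cv2.GaussianBlur(prof.astype(np.float32).reshape(-1,1),(0,0),2).ravel()); out=[]
    h=np.abs(g)
    for _ in range(n):
        i=h.argmax(); out.append((round(ax[i]*1e3,1),round(float(g[i]),1))); h[max(0,i-sep):i+sep]=0
    return sorted(out)
if __name__=='__main__':
    for n,c,f in (('T',T,'top0.png'),('S',S,'scene0.png')):
        im=cv2.imread('pics/'+f).astype(np.float32); g=im.mean(2); bl=im[...,0]-im[...,2]
        ys=np.arange(-.06,.0601,.0005)
        for a in ((-.075,-.055),(-.02,-.005)):
            print(n,'seat y edges x',a,edges(rect(c,g,np.arange(*a,.002),ys,.02).mean(1),ys,4))
        print(n,'cheek y edges (blue)',edges(rect(c,bl,np.arange(.01,.045,.002),ys,.05).mean(1),ys,6))
        xs=np.arange(-.12,.12,.0005)
        print(n,'front edge',edges(rect(c,g,xs,np.arange(-.04,-.025,.002),.02).mean(0),xs,4), edges(rect(c,g,xs,np.arange(.033,.042,.002),.02).mean(0),xs,4))
        for s in (-1,1): print(n,'cheek x ends',s,edges(rect(c,bl,xs,s*np.arange(.020,.028,.001),.05).mean(0),xs,4))
    for n,c,f in (('T',T,'t14.png'),('S',S,'s14.png')):
        im=cv2.imread('pics/'+f).max(2); p=proj(c,[.5723,-.2727,.009]).astype(int); w=im[p[1]-14:p[1]+14,p[0]-18:p[0]+18]
        ys_,xs_=np.nonzero(w<70); print(n,'brush dark',len(xs_), back(c,xs_.mean()+p[0]-18,ys_.mean()+p[1]-14,.009) if len(xs_) else '')
E
python3 g.py
```

```text
T seat y edges x (-0.075, -0.055) [(np.float64(-42.0), 4.3), (np.float64(-39.0), 2.4), (np.float64(47.0), -6.1), (np.float64(50.0), -2.5)]
T seat y edges x (-0.02, -0.005) [(np.float64(-43.0), 4.8), (np.float64(-40.0), 2.9), (np.float64(44.0), -3.2), (np.float64(47.5), -7.1)]
T cheek y edges (blue) [(np.float64(-26.0), 4.8), (np.float64(-17.0), -4.0), (np.float64(21.0), 4.3), (np.float64(24.0), 2.4), (np.float64(31.0), -4.8), (np.float64(34.0), -2.4)]
T front edge [(np.float64(-95.0), 4.2), (np.float64(-82.0), 3.6), (np.float64(66.0), 3.6), (np.float64(117.5), -3.5)] [(np.float64(-94.5), 4.6), (np.float64(-81.0), 4.8), (np.float64(66.5), 6.2), (np.float64(115.0), -5.2)]
T cheek x ends -1 [(np.float64(2.0), 4.4), (np.float64(15.5), 3.7), (np.float64(51.0), -4.4), (np.float64(86.5), -4.1)]
T cheek x ends 1 [(np.float64(2.5), 4.4), (np.float64(16.0), 3.4), (np.float64(39.0), -3.7), (np.float64(90.0), -5.5)]
S seat y edges x (-0.075, -0.055) [(np.float64(-21.0), 4.8), (np.float64(-18.0), 3.3), (np.float64(49.5), -9.6), (np.float64(52.5), -4.0)]
S seat y edges x (-0.02, -0.005) [(np.float
[... 153 characters left out ...]
at64(-21.5), 5.4), (np.float64(-15.0), -7.0), (np.float64(-7.5), 5.5), (np.float64(23.5), 7.0), (np.float64(34.0), -5.4)]
S front edge [(np.float64(-99.0), 8.1), (np.float64(-47.0), 7.7), (np.float64(4.5), -7.5), (np.float64(60.5), 9.4)] [(np.float64(-98.5), 11.7), (np.float64(-91.5), -9.0), (np.float64(-83.0), 10.9), (np.float64(69.5), -5.5)]
S cheek x ends -1 [(np.float64(-87.0), 13.1), (np.float64(-75.0), -17.8), (np.float64(-1.0), 10.4), (np.float64(48.0), -9.0)]
S cheek x ends 1 [(np.float64(-1.0), 10.3), (np.float64(5.5), -9.4), (np.float64(15.0), 7.8), (np.float64(36.5), -9.8)]
T brush dark 118 [ 0.59512046 -0.27287877  0.009     ]
S brush dark 43 [ 0.5678579  -0.27186051  0.009     ]
```

Run:
```python
from h import *
chain([(.623,-.28,.13,-89.6),(.60,-.25,.13,-57.6),(.57,-.21,.13,-27),(.5522,-.1884,.13,-3.4),(.5522,-.1884,.055,-3.4)],(.6232,-.2800,.0215,-89.6))
```

```text
(0.623, -0.28, 0.13, -89.6) slide [-0.0, 0.001, -0.723] turn -0.0
(0.6, -0.25, 0.13, -57.6) slide [-0.201, 0.152, -0.0] turn -0.356
(0.57, -0.21, 0.13, -27) slide [-0.332, 0.026, -0.0] turn -0.34
(0.5522, -0.1884, 0.13, -3.4) slide [-0.171, -0.074, -0.0] turn -0.262
(0.5522, -0.1884, 0.055, -3.4) slide [0.0, 0.0, 0.5] turn -0.0
```

send_rows(moves=[{"slide":[0,0,-0.15],"turn":0,"gripper":0.1},{"slide":[0,0,-0.3],"turn":0,"gripper":0.1},{"slide":[0,0,-0.45],"turn":0,"gripper":0.1},{"slide":[0,0,-0.6],"turn":0,"gripper":0.1},{"slide":[0,0,-0.72],"turn":0,"gripper":0.1}])

```text
time_s: 34.22
tcp_pos: [0.6238, -0.28, 0.1314]
eef_rot: [180.0, 0.0, -89.6]
contact_force: [-0.0, -0.6, -0.7]
gripper_width: 0.0181
gripper_force: 39.9
```

send_rows(moves=[{"slide":[-0.04,0.03,0],"turn":-0.07,"gripper":0.1},{"slide":[-0.08,0.06,0],"turn":-0.14,"gripper":0.1},{"slide":[-0.12,0.09,0],"turn":-0.21,"gripper":0.1},{"slide":[-0.16,0.12,0],"turn":-0.28,"gripper":0.1},{"slide":[-0.2,0.15,0],"turn":-0.355,"gripper":0.1}])

```text
time_s: 34.63
tcp_pos: [0.6004, -0.2497, 0.1295]
eef_rot: [179.9, 0.1, -57.4]
contact_force: [0.8, 0.2, -1.5]
gripper_width: 0.0184
gripper_force: 39.9
```

send_rows(moves=[{"slide":[-0.06,0.005,0],"turn":-0.07,"gripper":0.1},{"slide":[-0.13,0.01,0],"turn":-0.14,"gripper":0.1},{"slide":[-0.2,0.015,0],"turn":-0.2,"gripper":0.1},{"slide":[-0.27,0.02,0],"turn":-0.27,"gripper":0.1},{"slide":[-0.33,0.026,0],"turn":-0.34,"gripper":0.1}])

```text
time_s: 35.05
tcp_pos: [0.5705, -0.2098, 0.1295]
eef_rot: [180.0, 0.1, -26.8]
contact_force: [-0.7, 0.3, 0.0]
gripper_width: 0.0181
gripper_force: 39.9
```

send_rows(moves=[{"slide":[-0.04,-0.02,0],"turn":-0.06,"gripper":0.1},{"slide":[-0.09,-0.04,0],"turn":-0.13,"gripper":0.1},{"slide":[-0.13,-0.06,0],"turn":-0.19,"gripper":0.1},{"slide":[-0.17,-0.074,0],"turn":-0.26,"gripper":0.1},{"slide":[-0.17,-0.074,0],"turn":-0.262,"gripper":0.1}])

```text
time_s: 35.47
tcp_pos: [0.5526, -0.1882, 0.1297]
eef_rot: [-180.0, 0.1, -3.2]
contact_force: [0.3, -0.6, -0.7]
gripper_width: 0.0182
gripper_force: 39.9
```

```bash
python3 -c "
from h import *
st()
chain([(.5522,-.1884,.055,-3.4)])"
```

```text
35.47 [ 0.5526 -0.1882  0.1297] [-1.8e+02  1.0e-01 -3.2e+00] J [  0.  15. -16.  -0. -59.  87.] F [ 0.3 -0.6 -0.7] w 0.0182 39.9
(0.5522, -0.1884, 0.055, -3.4) slide [-0.003, 0.001, 0.498] turn 0.003
```

send_rows(moves=[{"slide":[0,0,0.13],"turn":0,"gripper":0.1},{"slide":[0,0,0.27],"turn":0,"gripper":0.1},{"slide":[0,0,0.4],"turn":0,"gripper":0.1},{"slide":[0,0,0.52],"turn":0,"gripper":0.1},{"slide":[0,0,0.565],"turn":0,"gripper":0.1}])

```text
time_s: 35.88
tcp_pos: [0.5519, -0.189, 0.0425]
eef_rot: [-180.0, 0.3, -3.7]
contact_force: [-1.0, 0.1, -1.1]
gripper_width: 0.0181
gripper_force: 39.9
```

```bash
cat > k.py <<'E'
import g; from g import *
st(); s=get_state(); p=s['tcp_pos']
j=np.array([(p[:2]-O)@ex,(p[:2]-O)@ey]); print('tcp jig',np.round(j*1e3,1),'bottom z',round(p[2]+.0302,4))
ys=np.arange(-.05,.06,.001); xs=np.arange(-.04,.07,.002); im=cv2.imread('pics/s15.png')
zb=p[2]+.0302
for nm,z in (('boss top',zb+.02),('foot top',zb+.009)):
    r=rect(S,im.max(2).astype(np.float32),xs,ys,z); print(nm,'x -40..68 step 2')
    for y,row in list(zip(ys,r))[::-2]: print('%4d'%(y*1000),''.join(' .:-=+*#%@'[min(9,int(max(v,0)/25.6))] for v in row))
E
python3 k.py
```

```text
35.98 [ 0.5527 -0.1891  0.044 ] [180.    0.2  -3.6] J [  0.  20. -22.  -0. -49.  86.] F [-0.  -1.2  0. ] w 0.0179 39.9
tcp jig [-18.5   2.8] bottom z 0.0742
boss top x -40..68 step 2
  59 +++++++++++++++#@@@@@#*+++++++++***********++++****+++++
  57 +++++++++++++++*#%@@@%#+++++++++*******************+++++
  55 ==++++++++++++++*#%@@@%*++++++++*******************+++++
  53 ==++=+++==+++++++*#%@@%#++++==++******************++++++
  51 ++++++++++++++++=+*#@@%#*+++==++***************+++++++++
  49 +******+++*****+++*#%%%#*+++===+***************+++++++++
  47 **##*******####*****####*++++=++*#*************+++++++++
  45 #########***####*###**##**+++=++*##*************++++++++
  43 ##########****##***********+++=+*##**************+++++++
  41 ##########******************++==+*##**************++++++
  39 *##########***********########++++****************++++++
  37 **##########*********#%%%%#%%%#*++++***************+++++
  35 ***##########*******#%%@%##%%%##*++++++************+++++
  33 +***##########***####%%%%#*######*++++**************++++
  31 +****################%%%###*##*##***********
[... 5228 characters left out ...]
-:::::::::::::::::
 -28 @@@%%%%####*+-:....:-=******+=--=+**+=::::::::::::::::::
 -30 @@@%%%%%####*+-:....:-+*#***+=---=**+=-::::.:::.::::..::
 -32 @@@@%%%%%###*+=:.....:=******=---=+**=-:.::::::.:::..:::
 -34 @@@@%%%%%###**+-:.....-=+****=----=+*+-:.::::::::::.::::
 -36 @@@@%%%%%%##***=-:....:-==+++=-----=++=:::::::::::::::::
 -38 @@@@%%%%%%%#***+=:.....::-=+==----:-===:::::::::::::::::
 -40 @@@@%%%%%%%%#***+-:...:::-=+=------::--::.::::::::::::::
 -43 @@@@%%%%%%%%##***=-:..:::-=+=------:::::::::::::::::::::
 -45 @@@%%%%%%%%%%#***+=:...:::=++------:::::::::::::::..::::
 -47 %%%%%%%%%%%%%%#***+-:..:::=++=-----:::::..::::::::.:::::
 -49 %%%%%%%%%%%%%%###**+-:.:.:-++=------:.::.:::::::::..::::
```

send_rows(moves=[{"slide":[0,-0.004,0.04],"turn":0,"gripper":0.1},{"slide":[0,-0.004,0.08],"turn":0,"gripper":0.1},{"slide":[0,-0.004,0.12],"turn":0,"gripper":0.1},{"slide":[0,-0.004,0.15],"turn":0,"gripper":0.1},{"slide":[0,-0.004,0.17],"turn":0,"gripper":0.1}])

```text
time_s: 36.4
tcp_pos: [0.5538, -0.1884, 0.0197]
eef_rot: [-180.0, 0.0, -3.5]
contact_force: [-0.5, -0.3, -0.7]
gripper_width: 0.0184
gripper_force: 39.9
```

send_rows(moves=[{"slide":[0,0,0.01],"turn":0,"gripper":0.1},{"slide":[0,0,0.02],"turn":0,"gripper":0.1},{"slide":[0,0,0.03],"turn":0,"gripper":0.1},{"slide":[0,0,0.04],"turn":0,"gripper":0.1},{"slide":[0,0,0.04],"turn":0,"gripper":0.1}])

```text
time_s: 36.82
tcp_pos: [0.5542, -0.1886, 0.0141]
eef_rot: [180.0, -0.0, -3.5]
contact_force: [-0.5, -2.7, 0.7]
gripper_width: 0.0179
gripper_force: 40.0
```

send_rows(moves=[{"slide":[-0.01,0.005,0.01],"turn":0,"gripper":0.1},{"slide":[-0.01,0.005,0.03],"turn":0,"gripper":0.1},{"slide":[-0.01,0.005,0.05],"turn":0,"gripper":0.1},{"slide":[-0.01,0.005,0.07],"turn":0,"gripper":0.1},{"slide":[-0.01,0.005,0.08],"turn":0,"gripper":0.1}])

```text
time_s: 37.23
tcp_pos: [0.5521, -0.189, 0.0015]
eef_rot: [-180.0, 0.0, -3.5]
contact_force: [-1.3, -0.2, -0.0]
gripper_width: 0.0182
gripper_force: 39.9
```

```bash
python3 -c "
from h import *
st();st()"
```

```text
37.23 [ 0.5521 -0.189   0.0015] [-180.     0.    -3.5] J [  0.  23. -24.  -0. -43.  86.] F [-1.3 -0.2 -0. ] w 0.0182 39.9
37.23 [ 0.5521 -0.189   0.0015] [-180.     0.    -3.5] J [  0.  23. -24.  -0. -43.  86.] F [-1.3 -0.2 -0. ] w 0.0182 39.9
```

send_rows(moves=[{"slide":[0,0,0.02],"turn":0,"gripper":0.1},{"slide":[0,0,0.04],"turn":0,"gripper":0.1},{"slide":[0,0,0.055],"turn":0,"gripper":0.1},{"slide":[0,0,0.065],"turn":0,"gripper":0.1},{"slide":[0,0,0.07],"turn":0,"gripper":0.1}])

```text
time_s: 37.65
tcp_pos: [0.5522, -0.189, -0.0087]
eef_rot: [-180.0, 0.0, -3.5]
contact_force: [-0.3, -0.7, -0.0]
gripper_width: 0.0182
gripper_force: 39.9
```

send_rows(moves=[{"slide":[0,0,0.005],"turn":0,"gripper":0.1},{"slide":[0,0,0.01],"turn":0,"gripper":0.1},{"slide":[0,0,0.012],"turn":0,"gripper":0.1},{"slide":[0,0,0.012],"turn":0,"gripper":0.1},{"slide":[0,0,0.012],"turn":0,"gripper":0.1}])

```text
time_s: 38.07
tcp_pos: [0.5525, -0.1891, -0.0101]
eef_rot: [-180.0, -0.0, -3.5]
contact_force: [-0.5, -0.5, -0.2]
gripper_width: 0.018
gripper_force: 39.9
```

send_rows(moves=[{"slide":[0,0,0.005],"turn":0,"gripper":0.1},{"slide":[0,0,0.008],"turn":0,"gripper":0.1},{"slide":[0,0,0.01],"turn":0,"gripper":0.1},{"slide":[0,0,0.012],"turn":0,"gripper":0.1},{"slide":[0,0,0.012],"turn":0,"gripper":0.1}])

```text
time_s: 38.48
tcp_pos: [0.5526, -0.1891, -0.0103]
eef_rot: [180.0, -0.0, -3.4]
contact_force: [-5.8, 2.7, 14.4]
gripper_width: 0.0184
gripper_force: 40.2
```

send_rows(moves=[{"slide":[0,0,-0.012],"turn":0,"gripper":0.34},{"slide":[0,0,-0.012],"turn":0,"gripper":0.34},{"slide":[0,0,-0.012],"turn":0,"gripper":0.34},{"slide":[0,0,-0.03],"turn":0,"gripper":0.34},{"slide":[0,0,-0.1],"turn":0,"gripper":0.34}])

```text
time_s: 38.9
tcp_pos: [0.551, -0.1889, 0.0017]
eef_rot: [-180.0, 0.2, -3.5]
contact_force: [-0.4, 0.0, 0.1]
gripper_width: 0.0299
gripper_force: 0.0
```

send_rows(moves=[{"slide":[0,0,-0.2],"turn":0,"gripper":0.2},{"slide":[0,0,-0.45],"turn":0,"gripper":0},{"slide":[0,0,-0.7],"turn":0,"gripper":0},{"slide":[0,0,-0.9],"turn":0,"gripper":0},{"slide":[0,0,-1],"turn":0,"gripper":0}])

```text
time_s: 39.32
tcp_pos: [0.5544, -0.1896, 0.1587]
eef_rot: [180.0, -0.4, -3.4]
contact_force: [1.5, -0.3, 0.2]
gripper_width: 0.003
gripper_force: 0.0
```

send_rows(moves=[{"slide":[0,0,-0.2],"turn":0,"gripper":0},{"slide":[0,0,-0.38],"turn":0,"gripper":0},{"slide":[0.12,0.05,-0.42],"turn":0,"gripper":0},{"slide":[0.32,0.05,-0.42],"turn":0,"gripper":0},{"slide":[0.55,0.05,-0.42],"turn":0,"gripper":0}])

```text
time_s: 39.73
tcp_pos: [0.6349, -0.202, 0.2194]
eef_rot: [-180.0, -0.2, -3.5]
contact_force: [0.6, 0.0, 0.9]
gripper_width: 0.0007
gripper_force: 0.0
```

```bash
cat > l.py <<'E'
from g import *
st()
T=cap('top','t16.png');S=cap('scene','s16.png')
for n in('top','scene'):
  for t in ('lever_casting','lever_boss','leaf_pad','leaf'): print(n,t,[(np.round(x['location'],3).tolist(),round(x['p'],2)) for x in optics.look_for(n,t)][:2])
O2=O+.0035*ey
im=cv2.imread('pics/s16.png').max(2).astype(np.float32)
ys=np.arange(-.04,.06,.002); xs=np.arange(-.09,.06,.002); r=rect(S,im,xs,ys,.029)
for y,row in list(zip(ys,r))[::-1]: print('%4d'%(y*1000),''.join(' .:-=+*#%@'[min(9,int(max(v,0)/25.6))] for v in row))
E
python3 l.py
```

```text
39.83 [ 0.6373 -0.2017  0.215 ] [180.    0.   -3.5] J [ -1.  19.   2.   0. -72.  87.] F [ 0.3 -0.4 -0.3] w 0.0002 0.0
top lever_casting [([0.572, -0.19, 0.027], 0.87)]
top lever_boss [([0.578, -0.192, 0.031], 0.82)]
top leaf_pad [([0.632, -0.192, 0.141], 0.52)]
top leaf [([0.636, -0.19, 0.136], 0.6), ([0.567, -0.194, 0.021], 0.48)]
scene lever_casting [([0.562, -0.182, 0.03], 0.43)]
scene lever_boss [([0.554, -0.188, 0.028], 0.61)]
scene leaf_pad [([0.636, -0.191, 0.133], 0.59)]
scene leaf [([0.638, -0.186, 0.13], 0.73)]
  58 @@%@@@%@@@%@@@%@@%%@@@%@@%%@@%%@@%%@@%%%%%%%#*+***+***++**+++*++***++==-:::
  56 @@@@@@@@@@@@@@@@@@@@@@@@@@@@@@@@@@@@@@@@@%@%#*++++++++++++++++++++++++=--::
  54 @@@@@@@@@@@@@@@@@@@@@@@@@@@@@@@@@@@@@@@@@@@@#*+++++++++++++++++++++++==--::
  52 %@@@@@@@@@@@@@@@@@@@@@@@@@@@@@@@@@@@@@@@@@@@%*++++++++++++++++++++++==---::
  50 #@@@@@@@@@@@@@@@@@@@@@@@@@@@@@@@@@@@@@@@@@%%#*+++++++++++++++++++++==-----:
  48 *%@@@@@@@@@@@@@@@@@@@@@@@@@@@@@@@@@@@@@@@%%#**++++++++++++++++++++++=--::--
  46 #%@@@@@@@@@@@@@@@@@@@@@@@@@@@@@@@@@@@@@@%##**+++++++++++++++++++++++=-:::-=
  44 %
[... 2776 characters left out ...]
@@@@@@@@@@@@@@@@@@@@%#++=+++=+++++++++++++++++++++**
 -25 #*-:----==+*#####%@@@@@@@@@@@@@@@@@@@@@@@@%%#*+==++===+++++++++++++++++++*#
 -27 %%=:-=====+#%%%%%%@@%%@@@@@@@@%%%##%%%%@%%####++==+=====++++++++++++++++++*
 -29 @%+--=====+#%@@%%%@@%%%@@@@@@%#**++*****#***##*+===++++==++=++++++++++++++*
 -31 @%#=-=====+#%%@%%%@@%%%%%%@@%#+=========+==+*#*+====+++++++++++++++++++++++
 -33 @@#+--=++=+#%%%%%%@@@%%%%%%%%*+-------------+##*+===+++++++++++++++++++++++
 -36 @@%*===++=+#%%%%%%@@@%%%%%%%#+=-:------::::-=*##*===++++**+++++++++++++++++
 -38 @@@#+==++=+#%%%%%@@@@%%%%%%%#+-:::------:::-=*%%#+===++****++++++++++++++++
 -40 @@@%#++=+=+#%@@%%@@@@%%%%%%%#+-:::-------::-=*#%#*+==+**#**++++++++++++++++
```

send_rows(moves=[{"slide":[0.15,-0.02,0],"turn":0,"gripper":0},{"slide":[0.35,-0.04,0],"turn":0,"gripper":0},{"slide":[0.5,-0.04,0],"turn":0,"gripper":0},{"slide":[0.52,-0.04,0.1],"turn":0,"gripper":0},{"slide":[0.52,-0.04,0.25],"turn":0,"gripper":0}])

```text
time_s: 40.75
tcp_pos: [0.7151, -0.2005, 0.1799]
eef_rot: [180.0, -0.2, -3.4]
contact_force: [-0.4, -0.5, 0.6]
gripper_width: 0.0004
gripper_force: 0.0
```

Run:
```python
from h import *
st()
H=np.array([.650,.049]);
w=[]
for th,d in ((85,.131),(72,.131),(58,.132),(44,.133),(30,.134),(18,.136),(9,.138)):
    t=np.radians(th); c=H+d*np.array([-np.cos(t),np.sin(t)])+.005*np.array([np.sin(t),np.cos(t)])
    x=c[0]+.0095; w.append((round(x,4),round(-.190-(x-.571)*.0593,4),round(c[1]-.033-.003,4),-3.5))
s=get_state(); p=s['tcp_pos']
chain([(.711,-.1985,.146,-3.5)]+w)
```

```text
40.75 [ 0.7151 -0.2005  0.1799] [180.   -0.2  -3.4] J [ -1.  27.   9.   0. -72.  87.] F [-0.4 -0.5  0.6] w 0.0004 0.0
(0.711, -0.1985, 0.146, -3.5) slide [-0.028, -0.012, 0.226] turn 0.001
(np.float64(0.6531), np.float64(-0.1949), np.float64(0.1439), -3.5) slide [-0.387, -0.0, 0.014] turn -0.0
(np.float64(0.6238), np.float64(-0.1931), np.float64(0.1391), -3.5) slide [-0.196, -0.0, 0.032] turn -0.0
(np.float64(0.5938), np.float64(-0.1914), np.float64(0.1276), -3.5) slide [-0.2, 0.001, 0.077] turn -0.0
(np.float64(0.5673), np.float64(-0.1898), np.float64(0.109), -3.5) slide [-0.177, 0.0, 0.124] turn -0.0
(np.float64(0.546), np.float64(-0.1885), np.float64(0.0843), -3.5) slide [-0.142, 0.0, 0.165] turn -0.0
(np.float64(0.5317), np.float64(-0.1877), np.float64(0.0598), -3.5) slide [-0.095, 0.0, 0.163] turn -0.0
(np.float64(0.524), np.float64(-0.1872), np.float64(0.0395), -3.5) slide [-0.051, -0.0, 0.135] turn -0.0
```

send_rows(moves=[{"slide":[-0.03,-0.01,0.12],"turn":0,"gripper":0},{"slide":[-0.05,-0.01,0.23],"turn":0,"gripper":0},{"slide":[-0.18,-0.01,0.24],"turn":0,"gripper":0},{"slide":[-0.3,-0.01,0.24],"turn":0,"gripper":0},{"slide":[-0.41,-0.01,0.24],"turn":0,"gripper":0}])

```text
time_s: 41.17
tcp_pos: [0.65, -0.195, 0.1418]
eef_rot: [180.0, 0.1, -3.5]
contact_force: [2.5, 1.1, -0.8]
gripper_width: 0.0004
gripper_force: 0.4
```

send_rows(moves=[{"slide":[-0.08,0,0.01],"turn":0,"gripper":0},{"slide":[-0.16,0,0.025],"turn":0,"gripper":0},{"slide":[-0.24,0,0.05],"turn":0,"gripper":0},{"slide":[-0.32,0,0.075],"turn":0,"gripper":0},{"slide":[-0.4,0,0.11],"turn":0,"gripper":0}])

```text
time_s: 41.58
tcp_pos: [0.5912, -0.1914, 0.1267]
eef_rot: [180.0, -0.1, -3.5]
contact_force: [0.4, 0.3, 0.1]
gripper_width: 0.0006
gripper_force: 0.3
```

```bash
cat > q.py <<'E'
from h import *
st(); cap('scene','s17.png')
for t in ('leaf_pad','leaf'): print(t,[(np.round(x['location'],3).tolist(),round(x['p'],2)) for x in optics.look_for('scene',t)][:2])
E
python3 q.py
```

```text
41.58 [ 0.5912 -0.1914  0.1267] [ 1.8e+02 -1.0e-01 -3.5e+00] J [  0.  18. -12.   0. -60.  86.] F [0.4 0.3 0.1] w 0.0006 0.3
leaf_pad [([0.596, -0.181, 0.126], 0.52)]
leaf [([0.596, -0.182, 0.12], 0.51)]
```

Leaf is swinging. Continue down the arc.

send_rows(moves=[{"slide":[-0.07,0,0.045],"turn":0,"gripper":0},{"slide":[-0.14,0,0.095],"turn":0,"gripper":0},{"slide":[-0.2,0,0.15],"turn":0,"gripper":0},{"slide":[-0.26,0,0.215],"turn":0,"gripper":0},{"slide":[-0.31,0,0.28],"turn":0,"gripper":0}])

```text
time_s: 42.15
tcp_pos: [0.5456, -0.1887, 0.0843]
eef_rot: [180.0, -0.1, -3.5]
contact_force: [0.2, -0.4, -0.4]
gripper_width: 0.0004
gripper_force: 0.1
```

send_rows(moves=[{"slide":[-0.04,0,0.06],"turn":0,"gripper":0},{"slide":[-0.08,0,0.13],"turn":0,"gripper":0},{"slide":[-0.11,0,0.19],"turn":0,"gripper":0},{"slide":[-0.14,0,0.25],"turn":0,"gripper":0},{"slide":[-0.16,0,0.29],"turn":0,"gripper":0}])

```text
time_s: 42.57
tcp_pos: [0.5204, -0.1871, 0.0395]
eef_rot: [-180.0, 0.0, -3.5]
contact_force: [0.5, -0.3, 0.0]
gripper_width: 0.0003
gripper_force: 0.1
```

```bash
python3 q.py
```

```text
42.57 [ 0.5204 -0.1871  0.0395] [-180.     0.    -3.5] J [  1.  18. -26.  -0. -46.  86.] F [ 0.5 -0.3  0. ] w 0.0003 0.1
leaf_pad [([0.575, -0.185, 0.06], 0.95)]
leaf [([0.575, -0.18, 0.059], 0.68)]
```

send_rows(moves=[{"slide":[0,0,0.02],"turn":0,"gripper":0},{"slide":[0,0,0.04],"turn":0,"gripper":0},{"slide":[0,0,0.06],"turn":0,"gripper":0},{"slide":[0,0,0.075],"turn":0,"gripper":0},{"slide":[0,0,0.085],"turn":0,"gripper":0}])

```text
time_s: 43.13
tcp_pos: [0.5211, -0.1872, 0.0284]
eef_rot: [180.0, -0.0, -3.5]
contact_force: [-1.8, 0.1, 2.9]
gripper_width: 0.0006
gripper_force: 1.1
```

send_rows(moves=[{"slide":[0,0,0.01],"turn":0,"gripper":0},{"slide":[0,0,0.02],"turn":0,"gripper":0},{"slide":[0,0,0.03],"turn":0,"gripper":0},{"slide":[0,0,0.04],"turn":0,"gripper":0},{"slide":[0,0,0.04],"turn":0,"gripper":0}])

```text
time_s: 43.55
tcp_pos: [0.5216, -0.1874, 0.0242]
eef_rot: [180.0, -0.1, -3.4]
contact_force: [-8.6, 5.6, 26.5]
gripper_width: 0.0003
gripper_force: 13.3
```

send_rows(moves=[{"slide":[0,0,0.005],"turn":0,"gripper":0},{"slide":[0,0,0.01],"turn":0,"gripper":0},{"slide":[0,0,0.01],"turn":0,"gripper":0},{"slide":[0,0,0.01],"turn":0,"gripper":0},{"slide":[0,0,0.01],"turn":0,"gripper":0}])

```text
time_s: 43.97
tcp_pos: [0.5217, -0.1874, 0.0239]
eef_rot: [179.9, -0.1, -3.4]
contact_force: [-11.9, 5.4, 36.7]
gripper_width: 0.0005
gripper_force: 18.2
```

```bash
python3 q.py
```

```text
43.97 [ 0.5217 -0.1874  0.0239] [ 1.799e+02 -1.000e-01 -3.400e+00] J [  1.  19. -27.   0. -44.  86.] F [-11.9   5.4  36.7] w 0.0005 18.2
leaf_pad [([0.567, -0.182, 0.052], 0.87)]
leaf [([0.564, -0.18, 0.048], 0.86)]
```

send_rows(moves=[{"slide":[0,0,-0.03],"turn":0,"gripper":0},{"slide":[0,0,-0.1],"turn":0,"gripper":0},{"slide":[0,0,-0.3],"turn":0,"gripper":0},{"slide":[0,0,-0.55],"turn":0,"gripper":0},{"slide":[0,0,-0.8],"turn":0,"gripper":0}])

```text
time_s: 44.53
tcp_pos: [0.5204, -0.1872, 0.1412]
eef_rot: [180.0, 0.1, -3.5]
contact_force: [1.4, 0.6, 0.2]
gripper_width: 0.0005
gripper_force: 0.0
```

```bash
cat > v.py <<'E'
from g import *
st(); S=cap('scene','s18.png')
for t in ('leaf_pad','leaf','jig_catch'): print(t,[(np.round(x['location'],3).tolist(),round(x['p'],2)) for x in optics.look_for('scene',t)][:2])
im=cv2.imread('pics/s18.png'); O2=O+.0035*ey
print('org 275,190; post top',proj(S,[*(O2-.0885*ex),.066])-[275,190])
for th in (0,.09,.18):
  for d,y in ((.131,.0),(.152,.023),(.152,-.023),(.126,.023)):
    p=O2+(.079-d*np.cos(th))*ex+y*ey; print(th,d,y,np.round(proj(S,[*p,.049+d*np.sin(th)+.005])-[275,190],1),end=' ')
  print()
a=im[190:265,275:355].max(2)
for r in a: print(''.join(' .:-=+*#%@'[min(9,int(v/25.6))] for v in r))
E
python3 v.py
```

```text
44.63 [ 0.5253 -0.188   0.1471] [179.9  -0.6  -3.4] J [  1.  11. -19.   0. -60.  86.] F [ 0.8 -0.8 -0.2] w 0.0004 0.0
leaf_pad [([0.57, -0.186, 0.054], 0.85)]
leaf [([0.567, -0.185, 0.05], 0.58)]
jig_catch [([0.555, -0.17, 0.028], 0.79), ([0.566, -0.182, 0.05], 0.64)]
org 275,190; post top [59.03549866 46.59928339]
0 0.131 0.0 [47.2 46.2] 0 0.152 0.023 [49.  52.8] 0 0.152 -0.023 [58.7 44.6] 0 0.126 0.023 [40.6 49.7] 
0.09 0.131 0.0 [47.  42.3] 0.09 0.152 0.023 [48.9 48.3] 0.09 0.152 -0.023 [58.5 40.1] 0.09 0.126 0.023 [40.5 45.9] 
0.18 0.131 0.0 [46.5 38.4] 0.18 0.152 0.023 [48.3 43.6] 0.18 0.152 -0.023 [58.  35.5] 0.18 0.126 0.023 [39.9 42.1] 
+++++++++++++++******+++++++++********+*********+-+**@@@@@@@@@@@@@%%##**@@@@@@@@
***+++++++++++++****+++++++++*********+*********+-+*%@@@@@@@@@@@@@%%#*#%@@@@@@@@
*****+++++++++*++++++*++++++********+++*#*******+-*%@@@@@@@@@@@@@@@%**@@@@@@@@@@
+++***++++++++++++++***+++***##****+++**#**#****+=@@@@@@@@@@@@@@@@@%##@@@@@@@@@@
++++***+++++++++++++++++*+********+++*@@%####****#@@@@@@@@@@@@@@@@@@%@@@@@@@@@@@
*+++++++++++++++++++****+++*******++*@@@@@
[... 4927 characters left out ...]
+++++++++++**++++++++++=+++++++++++++++*############
%%%%%%%%%%%%%#########*#*++==++++++++++++**++++++=-:-=++++++++++*###############
%%%%%%%%%%%%#######****#@@%*===+++++++++++++**+++=---=+++++++++*#####*#####%%###
%%%%%%%%%%%%%#####*****#@@@**=--==+++++++++++++*++===++++++++==*####**####%%%%##
%%%%%%%%%%%%#+*###*****%@%*+==++++==+++++++++++++**+++++++++===*#########%%%%###
%%%%%%%%%%%#=-*####*********+=****=--==++++++++++++++++++++====+*###%%%%%%%%%%##
%%%%%%%%%%#+-:*####***++===--=++===----==+++++++++++++++++=+==+*###%%%%%%%%%@@%%
%%%%%%%%%#+-::*####**++=-----+++**+=-======++++++++++++++=+**+*#%%%%%%%%%#@@@@@@
%%%%%%%%#+-:::-*%##*++=------=+***===========++++++++++=++*####%%%%%%%%%%@@@@@@@
```

Run:
```python
from g import *
im=cv2.imread('pics/s18.png').max(2).astype(np.float32)
ys=np.arange(-.05,.05,.002); xs=np.arange(-.1,.06,.002)
for z in (.055,):
    r=rect(S,im,xs,ys,z); print('z',z,'cols jig x -100..60 step 2')
    for y,row in list(zip(ys,r))[::-1]: print('%4d'%(y*1000),''.join(' .:-=+*#%@'[min(9,int(max(v,0)/25.6))] for v in row))
a=cv2.imread('pics/s17.png')[190:265,275:355].max(2).astype(np.float32);b=cv2.imread('pics/s18.png')[190:265,275:355].max(2).astype(np.float32)
for n,(y0,y1,x0,x1) in {'leaf+yedge':(38,56,8,30)}.items():
    print(n,cv2.phaseCorrelate(a[y0:y1,x0:x1].copy(),b[y0:y1,x0:x1].copy()))
T=cap('top','t18.png')
print('Tpad',[(np.round(x['location'],3).tolist(),round(x['p'],2)) for x in optics.look_for('top','leaf_pad')][:2])
```

```text
z 0.055 cols jig x -100..60 step 2
  48 +++++++++++++++++++*******************+++===============++++++++++++++++===+====
  46 ++++++++++++++++++++*******************+++=================++==++==+++++=+++====
  44 ++++++++++++++++***+++++++****++++++++++++========+===++===+===++==++++++**++===
  42 ++++++++++++++++***+++++++++++++++++++++++=====+++++++++++++++++++++++++*##*+===
  40 ++++++++++++++++++*++++++++++++++++++++++++====+*##*******************+++#%%*+==
  38 =+++++++++++++++++**+++++++++****+++++++++++==+*#%#**#%%##%####%##*####*+#%%#*+=
  36 ==+++++++++++***+*******++++++***++++++++++++=+*%%#*+#%%%%%%%%%%%%#*#%%#*#@@%#++
  34 ==+++++++++++************++++***+++++++++++++==*%%#+++#%%@%%%@@%%%*+*#%#*#@@@%*+
  32 +==++++++++++*************+++***+++++++++++++=+*%%#*++*#%%%%@@%%%#*+*#%%**%@@%#+
  30 ++=+++++++++++*************+*##*+++++++++++++++*#%#*++*#%%%%%%%%%#*++#%%#+*%%%#+
  28 =++=++++++++++****************##**+++**++++++****#*****#%##%%#####*+**##***##%#*
  26 =++=++++++++++*****************************************##***##***************##*
  24 ==++=+++++++++*****++**+++**
[... 2617 characters left out ...]
@@@@@@@@@@@@@%#
 -37 %%%%%%%%%%%%%%%%%%%%#**##%%@@%##*+*#**#%%%%%%%%%%%%%%%%#**#%%%@@@@@@@@%%@@@@@@@%
 -39 %%%%%%%%%%%%%%%%%%%%#**#%@@@@@@@@%%@@%%%%%%%%%%%%%%%%%%#**#%%%@@@@@@@%%%%@@@@@@%
 -41 %%%%%%%%%%%%%%%%%%%%#**#@@@@@@@@@@@@@@@@%%%%%%%%%%%%%%%#**#%%%@@@@@@@%#*%@@@@@@%
 -44 %%%%%%%%%%%%%%%%%%%%#**#@@@@@@@@@@@@@@@@%%%%%%%%%%%%%%%#**#%%@@@@@@@@%#*#%@@@@@%
 -46 %%%%%%%%%%%%%%%%%%%#***#%@@@@@@@@@@@@@@%%%%%%%%%%%%%%%%#**#%%@@@@@@@@@%##%@@@@@%
 -48 %%%%%%%%%%%%@%%%%%%#***#@@@@@@@@@@@@@@@%%%%%%%%%%%%%%%%#*+#%%@@@@@@@@@%%#%%@@@@%
 -50 %%%%%%%%%%%%%%%%%%%#***#%@@@@@@@@@@@@@@%%%%%%%%%%%%%%%%%*+*%%@@@@@@@@@@%%%%@@@@%
leaf+yedge ((0.17105147400111065, 0.2392639689071423), 0.9277257599212505)
Tpad []
```

Run:
```python
from h import *
st()
for n in('top','scene'):
  cap(n)
  for t in ('chip_brush','plug_gauge','elbow_casting','deburr_tool','chip_1','lever_casting'): print(n,t,[(np.round(x['location'],3).tolist(),round(x['p'],2)) for x in optics.look_for(n,t)][:3])
```

```text
45.03 [ 0.5204 -0.1871  0.1392] [ 1.8e+02  1.0e-01 -3.5e+00] J [  1.  12. -19.  -0. -59.  86.] F [-0.1 -0.3 -0.6] w 0.0004 0.0
top chip_brush [([0.554, -0.408, 0.008], 0.57)]
top plug_gauge [([0.623, -0.496, 0.029], 0.57)]
top elbow_casting []
top deburr_tool [([0.486, 0.26, 0.033], 0.71)]
top chip_1 []
top lever_casting []
scene chip_brush [([0.56, -0.333, 0.01], 0.73)]
scene plug_gauge [([0.566, -0.183, 0.054], 0.71)]
scene elbow_casting [([0.343, 0.18, 0.034], 0.93)]
scene deburr_tool [([0.488, 0.269, 0.023], 0.7), ([0.567, -0.185, 0.048], 0.21)]
scene chip_1 []
scene lever_casting [([0.558, -0.178, 0.03], 0.5)]
```

```bash
python3 -c "
from plant import order
print(order.close_job())"
```

```text
the job is handed in; nothing more can be done
None
```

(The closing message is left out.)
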